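Load the ball feeder and hold its ratchet lever at the fourth click

TASK

Load the ball feeder: pick up the blue tray by its black handle, pour all five steel balls through the white funnel into the clear tube, and stand the empty tray upright back on the worktop. Then swing the lever with the red post anticlockwise (seen from above) exactly four clicks on from its rest position so the balls are raised four steps, never going on to a fifth click. A spring drives the lever back if it is let go, so finish with the gripper still holding it steady at the fourth click; do not shove the loose pin gauge and caliper about.

Things in the scene. Friction and masses are not known exactly. Their poses are not given: they have to be found in the camera images.
- tray: blue tray, loose, 0.15 kg, 150 (x) x 56 (y) mm; origin at the centre of its underside, z up. Its -x end (roughly towards the robot) is an open spout; the floor rises 12 degrees to the spout, so the balls stay at the back until the spout end is tipped down more than that; 35 to 45 degrees empties it. Trough 50 mm wide inside, x = -75 to +30 mm; walls 45 mm high; the handle overhangs it
- tray_handle (a point): point to grip on the tray's black handle: an upright plate 12 mm thick (tray y) and 80 mm long (tray x -6 to +74 mm), 58 to 102 mm above the tray's underside, overhanging the trough from a stalk at its +x end; this point is 18 mm to +x of the tray's origin, 80 mm above the underside, about over the tray's balance point; axes as the tray's
- tray_spout (a point): middle of the floor edge at the tray's open spout, 75 mm to -x of the tray's origin and 28 mm above its underside. Keep clear of the fixed bag sealer behind the tray (x from 0.55 to 0.66, y from -0.27 to 0.08; its raised arm reaches about 300 mm high at the right end) and the 125 mm high toggle clamp at x 0.38, y 0.03
- ball_1_center (a point): centre of a loose steel ball, 15 mm across, 14 g; it starts lying at the back of the tray
- ball_2_center (a point): centre of a loose steel ball, 15 mm across, 14 g; it starts lying at the back of the tray
- ball_3_center (a point): centre of a loose steel ball, 15 mm across, 14 g; it starts lying at the back of the tray
- ball_4_center (a point): centre of a loose steel ball, 15 mm across, 14 g; it starts lying at the back of the tray
- ball_5_center (a point): centre of a loose steel ball, 15 mm across, 14 g; it starts lying at the back of the tray
- funnel_mouth (a point): centre of the feeder's white funnel mouth, level, 120 mm above the worktop; 102 mm across inside (114 outside), narrowing over 50 mm to a clear upright tube of 36 mm inside. The feeder is screwed down: grey base 170 x 120 x 12 mm, funnel and tube at its far end, ratchet lever at its near end
- tube_floor (a point): middle of the tube's orange floor when the lever rests, 20 mm above the worktop, straight below the funnel mouth; the tube reaches from here up to the funnel 54 mm higher. The floor rises 3 mm with each click of the lever
- pivot (a point): point on the upright axis of the ratchet lever, at the height of lever_grip (110 mm above the worktop)
- lever_grip (a point): point to grip on the red round post at the end of the lever (flat steel arm 55 to 65 mm above the worktop): 16 mm across, upright, 65 to 135 mm above the worktop, this point at 110 mm; it circles the pivot at a radius of 80 mm, anticlockwise seen from above as the lever advances (it starts at the near left of the pivot, seen from the robot, and moves to the right)
- ratchet (a joint): lever angle, rad: 0 at rest, grows anticlockwise seen from above. A click every 0.262 rad (15 degrees): the fourth at 1.047, end stop at the sixth. A spring drives it back, so it must be held. The push needed at the post eases off towards each click and steps up by about 3 N just past it; at the fourth click it is 3 to 7 N. Seven white ticks on the base mark rest and the clicks
- pin_gauge: loose grey pin gauge, 13 x 78 x 13 mm, near the front edge; bystander, origin at the centre of the underside
- caliper: loose digital caliper, 67 x 201 x 16 mm, left of the feeder; bystander, origin at the centre of the underside

How it is judged:
By the outcome, as a careful person would: the job done as asked, in the order asked, and still so for the second after the job is handed in, while the arm keeps its last pose, push and grip.
It also fails if it takes over 72 s, if anything falls off the work surface, if the arm or the gripper's body presses on something with over 40 N, if the wrist force passes 120 N, or if a joint passes its speed limit or range.

ROBOT

A 7-joint arm with a two-finger parallel gripper is mounted at the origin on a cart in front of the work surface, level with it; the furniture and walls round the work are solid. World frame = base frame: x ahead of the robot, y to its left, z up, the work surface at z = 0. Lengths are in m, angles in rad, forces in N, time in s.
With the tool pointing down it reaches from about 0.425 to 0.925 m from the base axis. Payload 6.8 kg.
Tool frame: the origin (TCP) lies midway between the tips of the shut fingers; the grasp point (between the pads) lies 19 mm behind it (bot.pinch_z is the distance from the TCP to the grasp point, in m); x points along the fingers, y is the direction in which the jaws open and shut, and the axes are right-handed (so a half turn about x gives the same grasp; the last joint's range is limited). The gripper opens to 85 mm and grips with 20 to 120 N. Pads are 22 mm wide; open, the fingers measure 114 mm over their backs; the gripper's body (76 mm by 85 mm) begins 54 mm behind the grasp point. The pads swing forward as they close: fully open they stand 13 mm farther back than shut.
Start: joints at [-1.372, 0.477, 0.022, 1.555, -0.011, 1.109, -0.083], TCP at [0.204, 0.643, 0.231] pointing down, gripper open.
Joint ranges: [-2.96, 2.96], [-0.34, 2.1], [-1.41, 1.46], [0.24, 2.44], [-1.37, 4.51], [0.17, 1.92], [-2.96, 2.96]. Speed limits (rad/s): [2.39, 2.39, 3.14, 3.14, 3.14, 3.14, 3.14].

INTERFACE

Orientations are given as a unit quaternion [w, x, y, z].
In Python, from station import bot gives the robot as it stands. The module is installed in compiled form; this text tells all that it offers.
- The arm moves only by the tool step_arm, never from a script. Its argument "plan" is a list of rows, each a list of 6 numbers: the shift along the tool's x, y, z in units of 40 mm (1.0 is 40 mm), then the turn, a rotation vector about the tool's x, y, z in units of 360 degrees (1.0 is 360 degrees). In form: [[dx, dy, dz, ax, ay, az], ...]. A call has 1 to 8 rows; each row shifts and turns the commanded pose from where the row before left it, along the tool's axes as they then stand; what a row does not reach is not made up. A row lasts 1/8 s, in which the tool goes at most 62.5 mm and 10.7 degrees, less where a joint would pass 70% of its speed; a pose out of reach is approached as far as the arm can. A call with a number of a shift or a turn outside -1 to 1 is refused whole. A call with a gripper value outside its range is refused whole. "fingers" is the closure, from -1 (fully open) to 1 (shut), set as the call begins (left out, the last holds). The fingers move at their own pace and stop on an object; "force" is the grip in N (left out, the last holds). Time passes only in rows, so rows that do not move let the fingers close. It gives the time, the measured TCP pose, the force and the opening at its end, in the units of the state.
- bot.get_obs(): the state, without advancing time (a new reading comes with each control period).
- bot.read_camera(name): name is "scene" or "top"; returns (picture, depth): 420x560x3 uint8, red, green, blue; 420x560 float32, m along the optical axis (not along the pixel's ray), 0 where there is no reading.
- bot.camera_model(name): a dict with "mtx" (3x3 intrinsics, pixels), "origin" and "rotation" of the camera in the world. Camera axes: x right, y up, looking along -z (the intrinsics and any distortion apply to the point x, -y, -z); pixel columns grow to the right and rows downward; lengths in m; the calibration is good to about 2 mm. A picture is of the moment at which its call begins. camera_model takes no time and is no camera call.
- bot.hand_in(): hands the job in, once; it reports no verdict.
The state is a dict: "t": time; "q": joint angles; "joint_vel": joint speeds; "joint_torque": joint torques, N m; "eef_pos": TCP position; "tool_rot": TCP orientation; "contact_force": force on the tool from outside, world axes, zero at the start; "torque": the same for the moment, N m; "gripper_width": opening from 0.0 (shut) to 1.0 (fully open).
Only numpy, scipy, OpenCV 4.12 (cv2) and the standard library are available. Lean on these libraries where they do the work, as an engineer would, in place of code of your own. Each camera call takes 0.05 s, during which the arm holds its last target.

## Working session

There is one attempt and no reset: what is moved stays moved. The work goes in short steps, Python scripts to look and compute and a tool call to move; the robot and the scene stay as the last step left them, time stands still between calls to the robot, and variables do not carry over. Pictures are saved under pics/ and viewed, and the job is handed in when it is done.

Besides the shell and the picture viewer there is one more tool, called after "Request:" as name([rows], argument=value, ...), one row to a line, values as JSON. step_arm: Moves the arm, as the interface text tells. Shifts and turns lie within -1 to 1; 1 stands for 40 mm of shift or 360 degrees of turn. Its arguments: {"type":"object","properties":{"plan":{"type":"array"},"fingers":{"type":"number"},"force":{"type":"number"}},"required":["plan"]}

```bash
mkdir -p pics; ls
python3 - <<'E'
from station import bot
import cv2,numpy as np
o=bot.get_obs();print(o)
print(bot.pinch_z)
for n in("scene","top"):
    p,d=bot.read_camera(n);np.savez(f"{n}0.npz",p=p,d=d)
    cv2.imwrite(f"pics/{n}0.png",p[:,:,::-1])
    print(n,bot.camera_model(n),(d>0).mean())
E
```

```text
pics
{'t': 0.0, 'q': array([-1.37213778,  0.47779466,  0.02234983,  1.5564264 , -0.01150658,
        1.10926235, -0.08308593]), 'joint_vel': array([-9.60903734e-04, -1.67936264e-04, -3.54949909e-05,  1.40587818e-03,
        9.36580121e-04,  8.06732176e-04, -2.94891244e-03]), 'joint_torque': array([-6.05733239e-04, -5.96450937e+01,  1.60791378e+00, -2.81195766e+01,
        1.25394834e-02,  9.42793937e-03, -3.56890155e-05]), 'eef_pos': array([0.20367488, 0.64294375, 0.23034012]), 'tool_rot': array([ 0.69875683,  0.10740122,  0.69885654, -0.10864348]), 'contact_force': array([-0.14192171, -0.38889336, -0.62343556]), 'torque': array([-0.05031831,  0.0106039 ,  0.0048118 ]), 'gripper_width': 1.0009358311942331}
0.0187
scene {'mtx': array([[508.15510863,   0.        , 274.29056994],
       [  0.        , 508.15510863, 204.46861681],
       [  0.        ,   0.        ,   1.        ]]), 'origin': array([-0.3035725 , -0.34276319,  1.08845862]), 'rotation': array([ 0.81047623,  0.32263067, -0.17358443, -0.45706255])} 0.9943622448979592
top {'mtx': array([[380.79467611,   0.        , 279.14119321],
       [  0.        , 380.79467611, 210.29527264],
       [  0.        ,   0.        ,   1.        ]]), 'origin': array([0.37661781, 0.14141087, 1.05264753]), 'rotation': array([ 0.71673863,  0.02211418, -0.04869955, -0.69528774])} 0.9958928571428571
```

View pics/scene0.png

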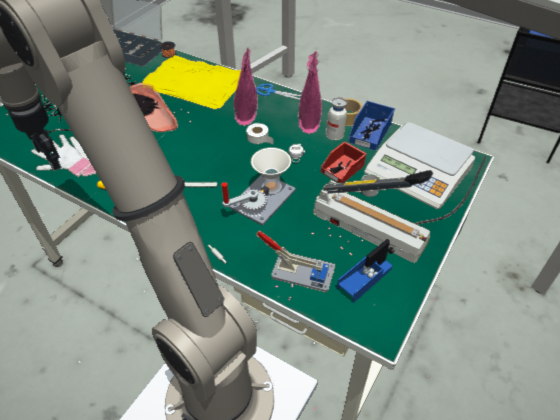

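View pics/top0.png

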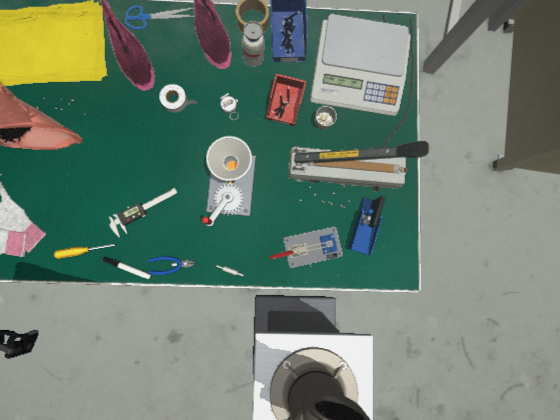

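The scene view shows the tray at about (365,272), the funnel at (270,160) and the red post at (225,193). In the top view they are at about (368,225), (230,158) and (206,220). Next I'll zoom in and measure.

```bash
cat > h.py <<'E'
import numpy as np,cv2
from scipy.spatial.transform import Rotation as R
from station import bot
def cam(n):
    m=bot.camera_model(n);q=m['rotation'];return m['mtx'],m['origin'],R.from_quat([q[1],q[2],q[3],q[0]]).as_matrix()
def cloud(n,d):
    K,o,Q=cam(n);v,u=np.mgrid[:d.shape[0],:d.shape[1]]
    c=np.stack([(u-K[0,2])/K[0,0]*d,-(v-K[1,2])/K[1,1]*d,-d],-1)
    P=c@Q.T+o;P[d<=0]=np.nan;return P
def proj(n,P):
    K,o,Q=cam(n);c=(np.atleast_2d(P)-o)@Q
    return np.stack([K[0,0]*c[:,0]/-c[:,2]+K[0,2],K[1,1]*-c[:,1]/-c[:,2]+K[1,2]],-1)
def ray(n,u,v,z):
    K,o,Q=cam(n);r=Q@np.array([(u-K[0,2])/K[0,0],-(v-K[1,2])/K[1,1],-1]);return o+r*(z-o[2])/r[2]
def tri(uv1,uv2):
    A=[];b=[]
    for n,(u,v) in(("scene",uv1),("top",uv2)):
        K,o,Q=cam(n);r=Q@np.array([(u-K[0,2])/K[0,0],-(v-K[1,2])/K[1,1],-1]);r/=np.linalg.norm(r)
        M=np.eye(3)-np.outer(r,r);A.append(M);b.append(M@o)
    A=np.vstack(A);b=np.hstack(b);x,res,_,_=np.linalg.lstsq(A,b,rcond=None);return x,np.sqrt(res)
def look(tag):
    out={}
    for n in("scene","top"):
        p,d=bot.read_camera(n);np.savez(f"{n}{tag}.npz",p=p,d=d);out[n]=(p,d)
    return out
def crop(n,p,tag,x0,y0,w,h,s):
    c=cv2.resize(p[y0:y0+h,x0:x0+w],None,fx=s,fy=s,interpolation=cv2.INTER_CUBIC)
    cv2.imwrite(f"pics/{n}{tag}.png",c[:,:,::-1])
E
python3 - <<'E'
from h import *
for n,r in(("scene",(210,130,230,180)),("top",(190,120,230,170))):
    z=np.load(n+"0.npz");crop(n,z['p'],"0c",*r,3.4)
    P=cloud(n,z['d']);hsv=cv2.cvtColor(z['p'],cv2.COLOR_RGB2HSV)
    ok=(P[...,0]>.3)&(P[...,0]<.75)&(P[...,1]<.35)&(P[...,1]>-.35)
    H,S,V=[hsv[...,i] for i in range(3)]
    def st(name,m):
        q=P[m&ok]; print(n,name,len(q)); 
        if len(q): print(np.round(q.min(0),3),np.round(q.max(0),3),np.round(np.median(q,0),3))
    red=((H<6)|(H>174))&(S>170)&(V>90)
    st("redpost",red&(P[...,2]>.08)&(P[...,1]>.05)&(P[...,0]<.56))
    st("blue",(H>100)&(H<125)&(S>150)&(P[...,1]<-.05)&(P[...,2]>.005)&(P[...,0]<.55))
    st("dark handle",(V<60)&(P[...,2]>.04)&(P[...,1]<-.05)&(P[...,0]<.56)&(P[...,0]>.4))
    st("funnel",(S<50)&(P[...,2]>.105)&(P[...,2]<.135)&(P[...,1]>.05)&(P[...,0]>.5))
    g=(H>60)&(H<90)&(S>100);st("table",g)
E
```

```text
scene redpost 195
[0.353 0.071 0.08 ] [0.448 0.294 0.14 ] [0.365 0.112 0.107]
scene blue 1035
[ 0.366 -0.183  0.006] [ 0.514 -0.05   0.096] [ 0.427 -0.134  0.024]
scene dark handle 323
[ 0.44  -0.163  0.04 ] [ 0.515 -0.13   0.108] [ 0.476 -0.149  0.089]
scene funnel 428
[0.541 0.052 0.105] [0.656 0.293 0.125] [0.624 0.252 0.116]
scene table 18119
[ 0.3   -0.285 -0.008] [0.75  0.35  0.107] [ 0.457 -0.026  0.001]
top redpost 83
[0.356 0.071 0.082] [0.448 0.291 0.138] [0.367 0.11  0.116]
top blue 676
[ 0.369 -0.17   0.009] [ 0.523 -0.09   0.049] [ 0.418 -0.131  0.022]
top dark handle 177
[ 0.441 -0.154  0.041] [ 0.518 -0.13   0.107] [ 0.479 -0.142  0.087]
top funnel 660
[0.542 0.05  0.105] [0.652 0.291 0.123] [0.609 0.241 0.115]
top table 24031
[ 0.3   -0.287 -0.009] [0.75  0.35  0.101] [ 0.487  0.065 -0.   ]
```

View pics/scene0c.png

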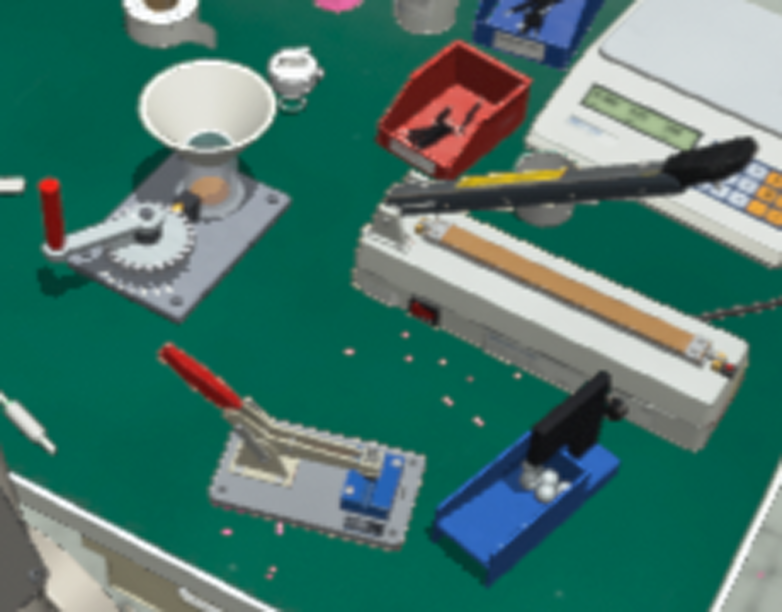

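View pics/top0c.png

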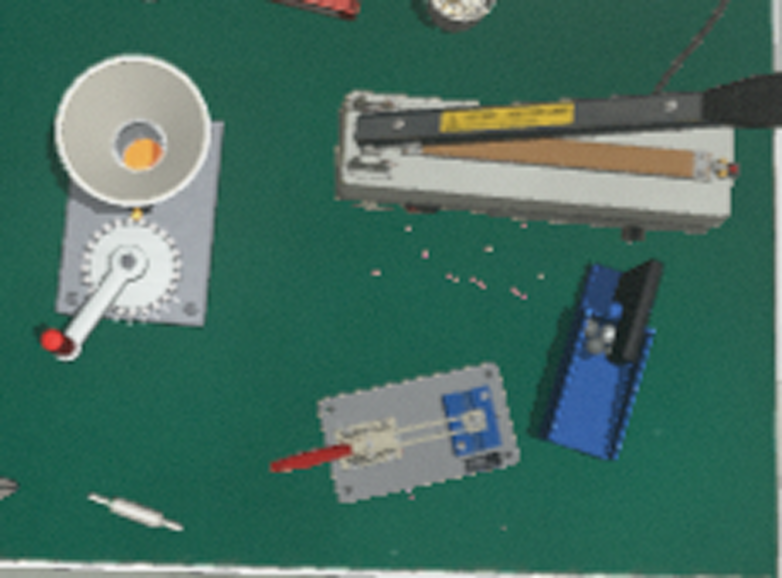

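Run:
```python
from h import *
for n in("scene","top"):
    z=np.load(n+"0.npz");P=cloud(n,z['d']);hsv=cv2.cvtColor(z['p'],cv2.COLOR_RGB2HSV)
    H,S,V=[hsv[...,i].astype(int) for i in range(3)]
    X,Y,Z=P[...,0],P[...,1],P[...,2]
    m=(V<70)&(Z>.085)&(Z<.115)&(abs(X-.48)<.06)&(Y<-.1)&(Y>-.2)
    q=P[m];c,(w,h),a=cv2.minAreaRect((q[:,:2]*1000).astype(np.float32));print(n,"handle",c,w,h,a,len(q),np.percentile(q[:,2],95))
    t=q[q[:,2]>.098]; print("  top",t[:,:2].mean(0),t[:,:2].min(0),t[:,:2].max(0), np.polyfit(t[:,0],t[:,1],1) if len(t)>3 else 0)
    m=(H>100)&(H<125)&(S>120)&(Z>.008)&(Z<.06)&(X>.33)&(X<.55)&(Y<-.08)&(Y>-.21)
    q=P[m];c,(w,h),a=cv2.minAreaRect((q[:,:2]*1000).astype(np.float32));print("tray",c,w,h,a)
    m=(Z>.11)&(Z<.128)&(X>.5)&(X<.68)&(Y>.15)&(Y<.33)&(S<60)
    q=P[m];
    q2=q[:,:2];A=np.c_[2*q2,np.ones(len(q2))];s=np.linalg.lstsq(A,(q2**2).sum(1),rcond=None)[0]
    print("funnel",s[:2],np.sqrt(s[2]+s[0]**2+s[1]**2),np.percentile(q[:,2],[50,95]),cv2.minEnclosingCircle((q2*1000).astype(np.float32)))
    m=((H<6)|(H>174))&(S>150)&(Z>.07)&(Y>.2)&(Y<.33)&(X<.52)
    q=P[m];print("post",np.median(q,0),q.min(0),q.max(0)); v,u=np.nonzero(m);print(" px",u.min(),u.max(),v.min(),v.max(),len(u))
    t=q[q[:,2]>.125];print(" top",t.mean(0),len(t))
    m=(X>.42)&(X<.56)&(Y>.15)&(Y<.3)&(Z>.06)&(Z<.1)&(S<60)
    q=P[m];print("gearish",len(q),q.mean(0) if len(q) else 0,q.max(0) if len(q) else 0)
```

```text
scene handle (479.435791015625, -146.6227569580078) 13.469034194946289 79.9638442993164 73.46463775634766 196 0.10536280304630541
  top [ 0.47687009 -0.14626608] [ 0.43966811 -0.16017127] [ 0.51775884 -0.13219083] [-0.2757183  -0.01478427]
tray (445.5964050292969, -136.2559814453125) 58.64048767089844 149.60511779785156 73.37845611572266
funnel [0.59786412 0.23577655] 0.05135510610094209 [0.11743517 0.12256325] ((599.7781372070312, 235.31402587890625), 58.44706344604492)
post [0.43727842 0.28202253 0.11190052] [0.43309903 0.27579846 0.07036842] [0.44838212 0.29377154 0.13976043]
 px 222 227 183 202 88
 top [0.43907678 0.28411318 0.13341762] 28
gearish 195 [0.47923541 0.25835758 0.06577466] [0.55886263 0.29683986 0.0988123 ]
top handle (478.4951171875, -145.27597045898438) 12.637777328491211 78.17139434814453 75.57086181640625 165 0.10419196823979371
  top [ 0.47817463 -0.14570899] [ 0.44082704 -0.15933219] [ 0.51543235 -0.13124549] [-0.27649027 -0.01349835]
tray (444.9938049316406, -136.55352783203125) 56.37541198730469 148.02096557617188 73.45779418945312
funnel [0.59715084 0.23582053] 0.05146074456728563 [0.11668245 0.12105674] ((597.6987915039062, 235.87867736816406), 56.16815185546875)
post [0.44051234 0.2843102  0.13411534] [0.43461851 0.27744151 0.1069078 ] [0.44779014 0.29063756 0.13799927]
 px 203 210 217 223 32
 top [0.44123991 0.28470132 0.13431712] 30
gearish 251 [0.48297588 0.25706732 0.06564312] [0.55948442 0.29342955 0.09979389]
```

Run:
```python
from h import *
print("pivot tri",tri((254.1,193.8),(227.6,197.1)))
for n in("scene","top"):
    z=np.load(n+"0.npz");P=cloud(n,z['d']);X,Y,Z=P[...,0],P[...,1],P[...,2]
    hsv=cv2.cvtColor(z['p'],cv2.COLOR_RGB2HSV);S=hsv[...,1]
    m=(Z>.004)&(Z<.02)&(X>.4)&(X<.7)&(Y>.12)&(Y<.36)&(S<70)
    q=P[m];print(n,"base",cv2.minAreaRect((q[:,:2]*1000).astype(np.float32)),len(q))
    m=(Z>.05)&(Z<.08)&(X>.42)&(X<.54)&(Y>.18)&(Y<.3)&(S<60)
    q=P[m];print("lever",len(q)); c,ax=cv2.PCACompute((q[:,:2]).astype(np.float32),None)[:2];print(c,ax[0],np.percentile(q[:,2],[5,50,95]))
K=bot.camera_model
o=bot.get_obs();q=o['tool_rot'];M=R.from_quat([q[1],q[2],q[3],q[0]]).as_matrix();print(M.round(3))
# sealer / obstacle heights along path
P=cloud("top",np.load("top0.npz")['d'])
for x0,x1,y0,y1 in((.33,.45,-.03,.1),(.54,.68,-.05,.09),(.54,.68,-.15,-.05),(.54,.68,-.3,-.15),(.6,.85,.1,.4)):
    m=(P[...,0]>x0)&(P[...,0]<x1)&(P[...,1]>y0)&(P[...,1]<y1);print(x0,x1,y0,y1,P[m][:,2].max())
```

```text
pivot tri (array([0.50798811, 0.23919117, 0.06428136]), array([0.00298488]))
scene base ((537.4136352539062, 246.90672302246094), (241.0010986328125, 212.53060913085938), 81.4713363647461) 1021
lever 227
[[0.47938544 0.2571698 ]] [ 0.83761775 -0.54625666] [0.05491701 0.06473567 0.06988865]
top base ((551.0597534179688, 238.55836486816406), (118.98921203613281, 168.13645935058594), 86.59488677978516) 1024
lever 250
[[0.48283586 0.25640738]] [ 0.83872974 -0.54454786] [0.06058658 0.0641293  0.06853568]
[[-0.     0.302  0.953]
 [-0.002  0.953 -0.302]
 [-1.    -0.002  0.   ]]
0.33 0.45 -0.03 0.1 0.10835401076978501
0.54 0.68 -0.05 0.09 0.17477882105819265
0.54 0.68 -0.15 -0.05 0.24549913085663444
0.54 0.68 -0.3 -0.15 0.2811056001430894
0.6 0.85 0.1 0.4 0.12263224054514221
```

Request:
step_arm([
  [-0.06, -0.84, 0.9, 0, 0, 0],
  [-0.06, -0.84, 0.9, 0, 0, 0],
  [-0.06, -0.84, 0.9, 0, 0, 0],
  [-0.06, -0.84, 0.9, 0, 0, 0],
  [-0.06, -0.84, 0.9, 0, 0, 0],
  [-0.06, -0.84, 0.9, 0, 0, 0],
  [-0.06, -0.84, 0.9, 0, 0, 0],
  [-0.06, -0.84, 0.9, 0, 0, 0],
], fingers=-1, force=60)

```text
t: 1.1
eef_pos: [0.3977, 0.2986, 0.2504]
tool_rot: [0.699, 0.108, 0.699, -0.108]
contact_force: [0.9, -0.0, 0.2]
gripper_width: 1.0
```

Request:
step_arm([
  [0, -1, 0.48, 0, 0, 0],
  [0, -1, 0.48, 0, 0, 0],
  [0, -1, 0.48, 0, 0, 0],
  [0, -1, 0.48, 0, 0, 0],
  [0, -1, 0.48, 0, 0, 0],
  [0, -1, 0.48, 0, 0, 0],
  [0, -1, 0.48, 0, 0, 0],
  [0, -1, 0.48, 0, 0, 0],
])

```text
t: 2.1
eef_pos: [0.4468, -0.0526, 0.2504]
tool_rot: [0.699, 0.108, 0.699, -0.108]
contact_force: [0.2, 0.3, 0.1]
gripper_width: 1.003
```

```bash
cat >> h.py <<'E'
def Mq(q): return R.from_quat([q[1],q[2],q[3],q[0]]).as_matrix()
def need(pos,Mt,verb=True):
    """tool-axis shift (units of 40mm) and world-free turn (units of 360) to reach pos,Mt from the measured pose"""
    o=bot.get_obs();M=Mq(o['tool_rot']);s=M.T@(np.array(pos)-o['eef_pos'])/.04
    t=R.from_matrix(M.T@Mt).as_rotvec()/(2*np.pi);print("shift",s.round(3),"turn",t.round(4));return s,t
def toolM(yaw,tilt=0):
    """tool frame with z along horizontal dir yaw, x down; tilt (deg) leans the fingers outwards (-x end of tray down)"""
    a=np.radians(yaw);z=np.array([np.cos(a),np.sin(a),0]);y=np.array([-np.sin(a),np.cos(a),0]);x=np.array([0,0,-1.])
    M=np.stack([x,y,z],1);return R.from_rotvec(-np.radians(tilt)*y).as_matrix()@M
E
python3 - <<'E'
from h import *
o=bot.get_obs();print(o['q'].round(3),o['eef_pos'])
print(np.linalg.det(toolM(-16)),toolM(-16).round(2))
need([.4626,-.1414,.2],toolM(-16))
E
```

```text
[-0.485  0.068  0.493  2.071 -0.038  1.01   1.292] [ 0.44679578 -0.0525653   0.25043208]
1.0 [[ 0.    0.28  0.96]
 [ 0.    0.96 -0.28]
 [-1.    0.    0.  ]]
shift [ 1.26  -1.998  1.047] turn [-0.0044 -0.     -0.    ]
```

Request:
step_arm([
  [0, -0.5, 0.26, -0.0015, 0, 0],
  [0, -0.5, 0.26, -0.0015, 0, 0],
  [0, -0.5, 0.26, -0.0015, 0, 0],
  [0.26, -0.5, 0.27, 0, 0, 0],
  [0.5, 0, 0, 0, 0, 0],
  [0.5, 0, 0, 0, 0, 0],
  [0, 0, 0, 0, 0, 0],
])

```text
t: 2.98
eef_pos: [0.4628, -0.1397, 0.1988]
tool_rot: [0.699, 0.098, 0.701, -0.098]
contact_force: [-0.0, 0.5, -0.6]
gripper_width: 1.004
```

Run:
```python
from h import *
need([.4626,-.1414,.062],toolM(-16))
print(bot.get_obs()['q'].round(3))
o=look("1");crop("scene",o["scene"][0],"1c",290,170,150,150,4);crop("top",o["top"][0],"1c",310,150,130,120,4)
```

```text
shift [ 3.421 -0.04   0.018] turn [ 0.0001 -0.0005  0.0001]
[-0.324  0.217  0.565  2.063 -0.146  0.903  1.614]
```

View pics/scene1c.png

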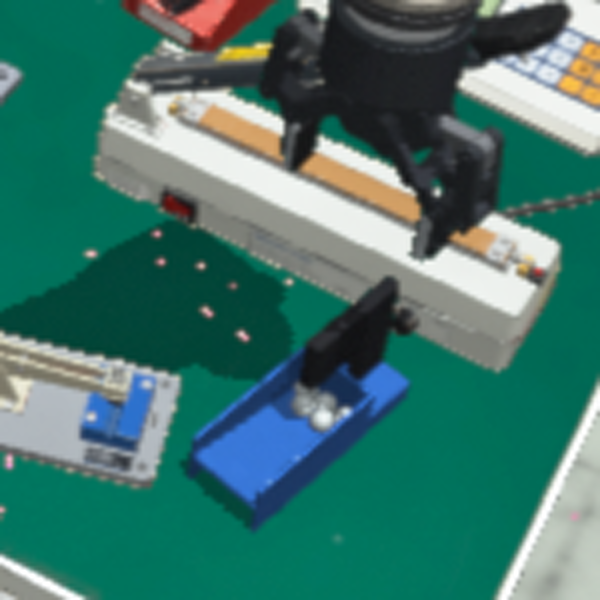

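View pics/top1c.png

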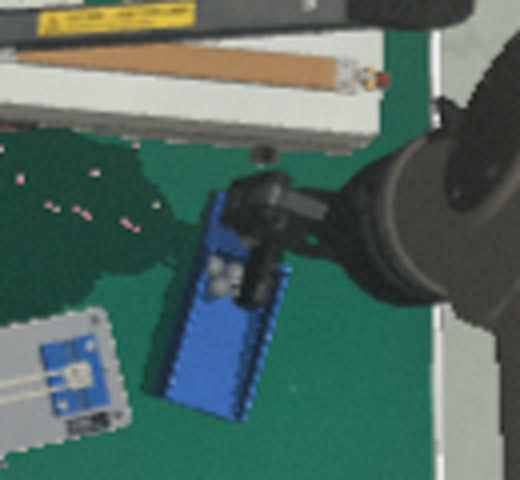

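Both views show the gripper above the handle (scene crop: fingers at (295,160) and (430,250), handle between and below), with the balls at the back of the tray. Next I descend and grip.

Request:
step_arm([
  [0.7, -0.04, 0.02, 0, 0, 0],
  [0.7, 0, 0, 0, 0, 0],
  [0.7, 0, 0, 0, 0, 0],
  [0.6, 0, 0, 0, 0, 0],
  [0.5, 0, 0, 0, 0, 0],
  [0.2, 0, 0, 0, 0, 0],
  [0, 0, 0, 0, 0, 0],
])

```text
t: 3.95
eef_pos: [0.4648, -0.1417, 0.0645]
tool_rot: [0.7, 0.098, 0.7, -0.098]
contact_force: [-0.5, -0.5, -0.5]
gripper_width: 0.997
```

Run:
```python
from h import *
need([.4626,-.1414,.062],toolM(-16))
o=look("2");crop("scene",o["scene"][0],"2c",290,170,150,150,4)
```

```text
shift [ 0.062 -0.009 -0.056] turn [ 0.0001  0.0001 -0.    ]
```

View pics/scene2c.png

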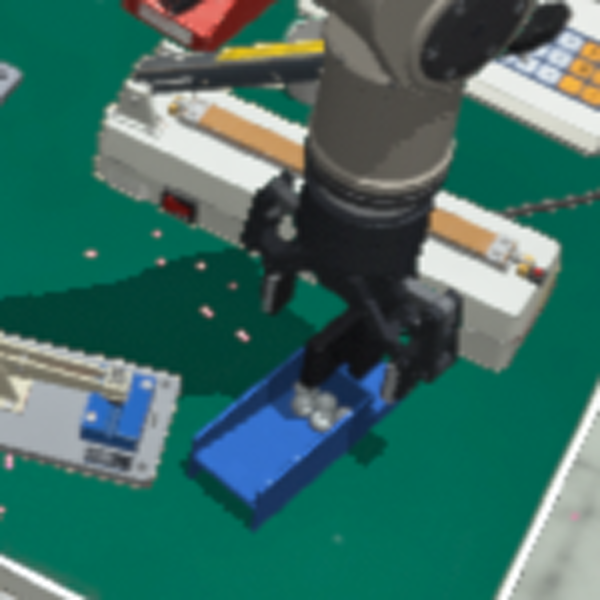

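The fingers straddle the handle (scene crop (335,350)), so I close.

Request:
step_arm([
  [0.06, 0, -0.04, 0, 0, 0],
  [0, 0, 0, 0, 0, 0],
  [0, 0, 0, 0, 0, 0],
  [0, 0, 0, 0, 0, 0],
  [0, 0, 0, 0, 0, 0],
  [0, 0, 0, 0, 0, 0],
], fingers=1, force=60)

```text
t: 4.8
eef_pos: [0.4629, -0.1411, 0.0617]
tool_rot: [0.7, 0.098, 0.7, -0.098]
contact_force: [0.3, 0.4, -0.2]
gripper_width: 0.132
```

Request:
step_arm([
  [-0.3, 0, 0, 0, 0, 0],
  [-0.6, 0, 0, 0, 0, 0],
  [-0.8, 0, 0, 0, 0, 0],
  [-0.8, 0, 0, 0, 0, 0],
  [-0.8, 0, 0, 0, 0, 0],
  [-0.8, 0, 0, 0, 0, 0],
  [-0.6, 0, 0, 0, 0, 0],
  [-0.3, 0, 0, 0, 0, 0],
])

```text
t: 5.8
eef_pos: [0.463, -0.1415, 0.2632]
tool_rot: [0.701, 0.098, 0.7, -0.098]
contact_force: [0.6, 0.1, -1.3]
gripper_width: 0.133
```

Run:
```python
from h import *
o=look("3");crop("scene",o["scene"][0],"3c",260,120,200,180,3.3)
ob=bot.get_obs();print(ob['q'].round(3),ob['contact_force'],ob['gripper_width'])
# pour target: spout 20mm beyond funnel centre along yaw psi, z .165
F=np.array([.598,.2357]);
for psi in(21.5,):
  a=np.radians(psi);u=np.array([np.cos(a),np.sin(a),0])
  for th in(0,8,20,40):
    M=toolM(psi,th)
    # tray axes: tray x = tool z, tray z=-tool x ; TCP in tray frame: (18,0,62)
    tz=-M[:,0];tx=M[:,2]
    sp=np.r_[F,.165]+.02*u
    tcp=sp+tx*.093+tz*(.062-.028)
    print(psi,th,tcp.round(4));
    need(tcp,M)
```

```text
[-0.373  0.127  0.601  1.993 -0.084  1.043  1.558] [-0.27953839  0.15890074 -2.84375544] 0.12727756005714144
21.5 0 [0.7031 0.2771 0.199 ]
shift [ 1.606 11.708  2.886] turn [-0.1041  0.0003 -0.    ]
21.5 8 [0.6979 0.275  0.2116]
shift [ 1.29  11.622  2.774] turn [-0.1039 -0.0211  0.0072]
21.5 20 [0.6871 0.2708 0.2288]
shift [ 0.861 11.446  2.545] turn [-0.103  -0.0532  0.0181]
21.5 40 [0.6626 0.2611 0.2508]
shift [ 0.308 11.045  2.023] turn [-0.0998 -0.1067  0.0363]
```

View pics/scene3c.png

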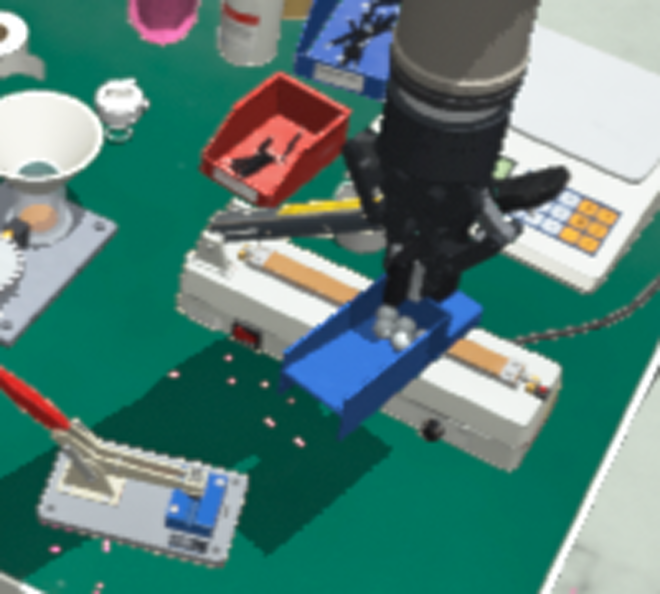

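Request:
step_arm([
  [-0.1, 0.3, -0.09, 0, 0, 0],
  [-0.1, 0.6, -0.17, 0, 0, 0],
  [-0.1, 0.8, -0.23, 0, 0, 0],
  [-0.1, 0.9, -0.26, 0, 0, 0],
  [-0.1, 0.9, -0.26, 0, 0, 0],
  [0, 0.9, -0.26, 0, 0, 0],
  [0, 0.8, -0.23, 0, 0, 0],
  [0, 0.57, -0.16, 0, 0, 0],
])

```text
t: 6.9
eef_pos: [0.4613, 0.1013, 0.2806]
tool_rot: [0.7, 0.097, 0.701, -0.098]
contact_force: [0.2, 1.0, -2.0]
gripper_width: 0.14
```

Run:
```python
from h import *
ob=bot.get_obs();print(ob['q'].round(3))
need([.53,.21,.275],toolM(21.5))
```

```text
[-0.699  0.082  0.377  1.98  -0.034  1.088  0.987]
shift [0.135 3.082 0.911] turn [-1.037e-01 -4.000e-04  1.000e-04]
```

Request:
step_arm([
  [0, 0.39, 0.11, -0.013, 0, 0],
  [0, 0.38, 0.14, -0.013, 0, 0],
  [0, 0.36, 0.17, -0.013, 0, 0],
  [0, 0.35, 0.2, -0.013, 0, 0],
  [0, 0.33, 0.23, -0.013, 0, 0],
  [0, 0.31, 0.25, -0.013, 0, 0],
  [0, 0.29, 0.28, -0.013, 0, 0],
  [0, 0.27, 0.3, -0.013, 0, 0],
])

```text
t: 7.9
eef_pos: [0.5292, 0.2096, 0.2802]
tool_rot: [0.693, -0.133, 0.696, 0.133]
contact_force: [0.3, -0.4, -2.9]
gripper_width: 0.128
```

Run:
```python
from h import *
ob=bot.get_obs();print(ob['q'].round(3))
need([.7031,.2771,.225],toolM(21.5,0))
```

```text
[-0.706  0.262  0.268  1.768 -0.076  1.124  1.536]
shift [ 1.367 -0.038  4.668] turn [ 0.0005 -0.0005  0.    ]
```

Request:
step_arm([
  [0, 0, 0.3, 0, 0, 0],
  [0, 0, 0.5, 0, 0, 0],
  [0, 0, 0.7, 0, 0, 0],
  [0.2, -0.04, 0.8, 0, 0, 0],
  [0.3, 0, 0.8, 0, 0, 0],
  [0.3, 0, 0.7, 0, 0, 0],
  [0.3, 0, 0.5, 0, 0, 0],
  [0.27, 0, 0.37, 0, 0, 0],
])

```text
t: 8.9
eef_pos: [0.7049, 0.2754, 0.225]
tool_rot: [0.694, -0.131, 0.695, 0.131]
contact_force: [-0.5, 0.3, -2.6]
gripper_width: 0.134
```

Run:
```python
from h import *
ob=bot.get_obs();print(ob['q'].round(3))
M=Mq(ob['tool_rot']);tz=-M[:,0];tx=M[:,2]
print("spout est",ob['eef_pos']-tx*.093-tz*.034)
o=look("4");crop("scene",o["scene"][0],"4c",200,60,180,160,3.6);crop("top",o["top"][0],"4c",150,60,170,170,3.5)
```

```text
[-0.616  0.634  0.267  1.342 -0.168  1.19   1.608]
spout est [0.61826829 0.24149081 0.19123434]
```

View pics/scene4c.png

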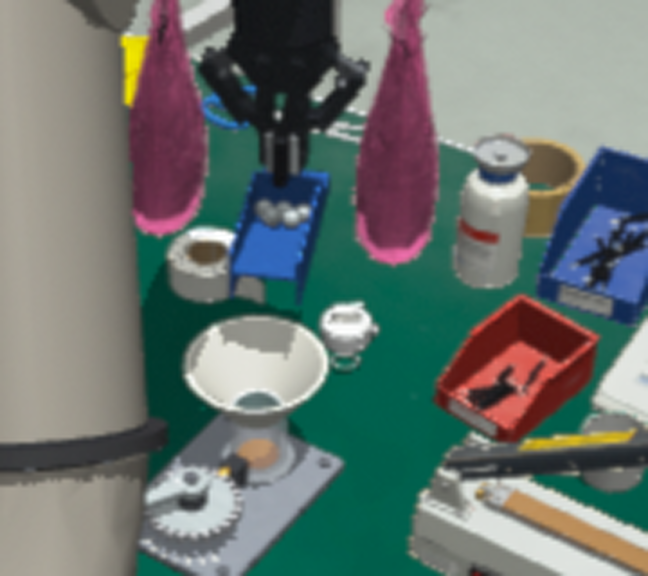

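View pics/top4c.png

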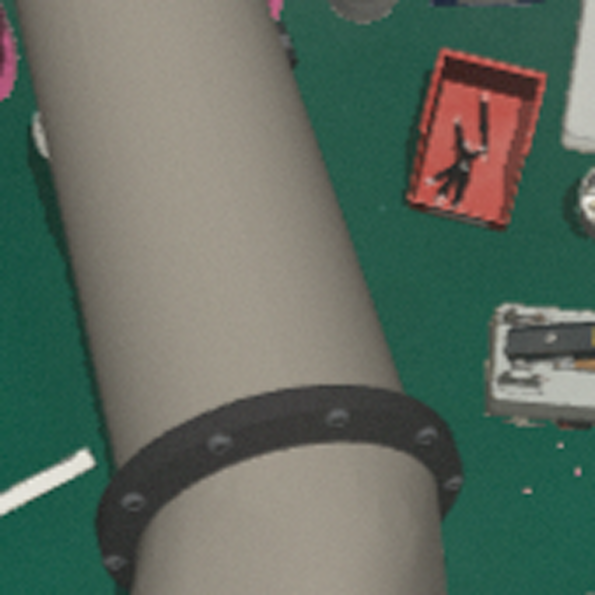

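```bash
cat >> h.py <<'E'
def tray_pts(tag,y0,y1,x0,x1,n="scene"):
    z=np.load(f"{n}{tag}.npz");P=cloud(n,z['d']);hsv=cv2.cvtColor(z['p'],cv2.COLOR_RGB2HSV);H,S=hsv[...,0],hsv[...,1]
    X,Y=P[...,0],P[...,1]
    m=(H>100)&(H<125)&(S>120)&(X>x0)&(X<x1)&(Y>y0)&(Y<y1)
    return P[m]
E
python3 - <<'E'
from h import *
q=tray_pts("4",.15,.36,.56,.85);o=bot.get_obs();M=Mq(o['tool_rot'])
# to tray frame by grip estimate
tcp=o['eef_pos'];T=np.stack([M[:,2],M[:,1],-M[:,0]],1)
l=(q-tcp)@T+[.018,0,.062]
print(len(q),np.percentile(l,[1,50,99],axis=0).round(4))
E
```

```text
559 [[-0.0748 -0.0299  0.0107]
 [-0.0123 -0.0008  0.0278]
 [ 0.0728  0.0325  0.1297]]
```

```bash
cat > pour.py <<'E'
from h import *
import sys
F=np.array([.598,.2357]);psi=21.5;a=np.radians(psi);u=np.array([np.cos(a),np.sin(a),0])
def tgt(th,z=.165,off=.02):
    M=toolM(psi,th);tz=-M[:,0];tx=M[:,2];return np.r_[F,z]+off*u+tx*.093+tz*.034,M
if __name__=="__main__":
    ths=[float(x) for x in sys.argv[1].split(",")]
    p,M=tgt(ths[0]);print("to first:");need(p,M)
    for b in ths[1:]:
        p2,M2=tgt(b);print(b,"shift",(M.T@(p2-p)/.04).round(3),"turn",(R.from_matrix(M.T@M2).as_rotvec()/2/np.pi).round(4));p,M=p2,M2
E
python3 pour.py 0,4,8,10,12,14,16,20,26,32,38,42
```

```text
to first:
shift [ 0.626  0.051 -0.012] turn [-0.0002 -0.0006  0.0001]
4.0 shift [-0.16   0.    -0.065] turn [-0.     -0.0111 -0.    ]
8.0 shift [-0.16  -0.    -0.065] turn [ 0.     -0.0111 -0.    ]
10.0 shift [-0.081  0.    -0.031] turn [ 0.     -0.0056  0.    ]
12.0 shift [-0.081  0.    -0.031] turn [ 0.     -0.0056  0.    ]
14.0 shift [-0.081 -0.    -0.031] turn [-0.     -0.0056  0.    ]
16.0 shift [-0.081  0.    -0.031] turn [ 0.     -0.0056 -0.    ]
20.0 shift [-0.16  -0.    -0.065] turn [-0.     -0.0111  0.    ]
26.0 shift [-0.238  0.    -0.102] turn [ 0.     -0.0167  0.    ]
32.0 shift [-0.238  0.    -0.102] turn [-0.     -0.0167 -0.    ]
38.0 shift [-0.238  0.    -0.102] turn [ 0.     -0.0167  0.    ]
42.0 shift [-0.16  -0.    -0.065] turn [ 0.     -0.0111  0.    ]
```

Request:
step_arm([
  [0.3, 0.05, 0, 0, 0, 0],
  [0.32, 0, 0, 0, 0, 0],
  [0, 0, 0, 0, 0, 0],
  [-0.16, 0, -0.065, 0, -0.0111, 0],
  [-0.16, 0, -0.065, 0, -0.0111, 0],
  [-0.08, 0, -0.031, 0, -0.0056, 0],
  [0, 0, 0, 0, 0, 0],
])

```text
t: 9.88
eef_pos: [0.6966, 0.2744, 0.2188]
tool_rot: [0.753, -0.12, 0.631, 0.143]
contact_force: [-0.4, -0.3, -2.5]
gripper_width: 0.135
```

```bash
python3 pour.py 10
python3 - <<'E'
from h import *
o=bot.get_obs();print(o['q'].round(3),o['contact_force']);o=look("5");crop("scene",o["scene"][0],"5c",200,60,180,160,3.6)
E
```

```text
to first:
shift [ 0.103  0.004 -0.023] turn [-0.0001  0.0001 -0.0001]
[-0.646  0.529  0.265  1.542 -0.156  0.916  1.603] [-0.39583512 -0.34133759 -2.4850863 ]
```

View pics/scene5c.png

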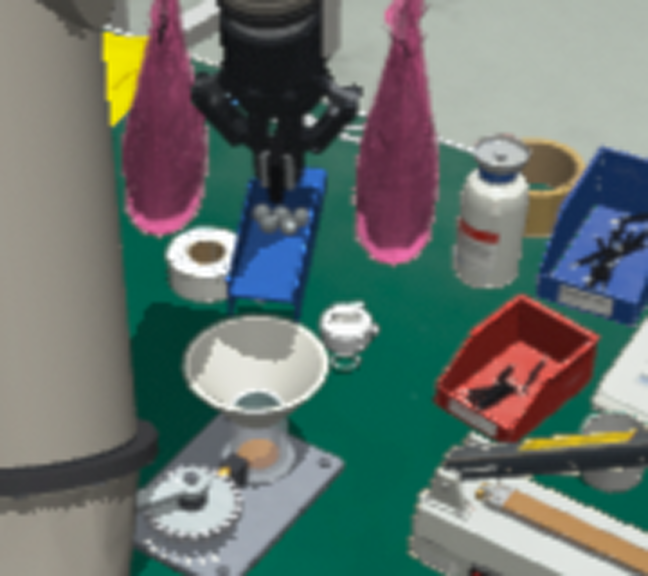

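The balls are still at the back and the spout is just above the far half of the funnel, which fits the 45 mm of height. Now I tilt slowly.

Request:
step_arm([
  [0.02, 0, -0.05, 0, -0.0056, 0],
  [-0.08, 0, -0.031, 0, -0.0056, 0],
  [-0.04, 0, -0.015, 0, -0.0028, 0],
  [0, 0, 0, 0, 0, 0],
  [0, 0, 0, 0, 0, 0],
  [0, 0, 0, 0, 0, 0],
])

```text
t: 10.72
eef_pos: [0.6929, 0.273, 0.2208]
tool_rot: [0.78, -0.113, 0.598, 0.148]
contact_force: [-0.9, -0.3, -1.7]
gripper_width: 0.131
```

```bash
python3 pour.py 15
python3 - <<'E'
from h import *
o=look("6");crop("scene",o["scene"][0],"6c",200,60,180,160,3.6)
E
```

```text
to first:
shift [-0.034  0.001 -0.015] turn [-0.      0.0001  0.    ]
```

View pics/scene6c.png

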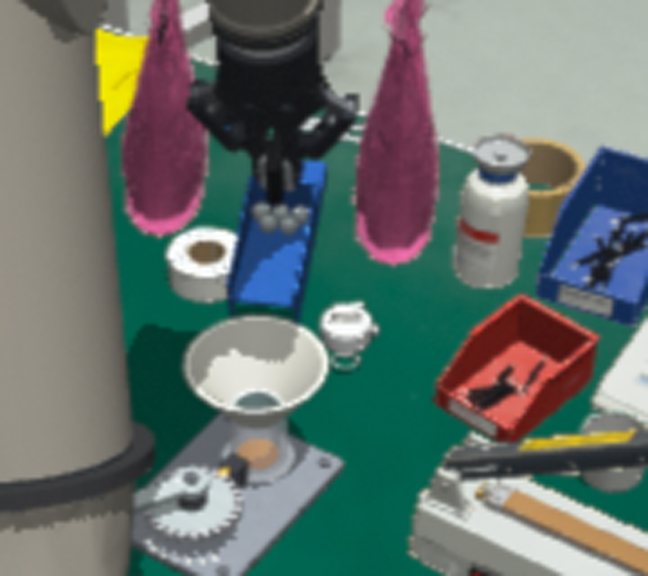

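Still not rolling at 15°, so I continue in small tilts.

Request:
step_arm([
  [-0.1, 0, -0.05, 0, -0.0056, 0],
  [-0.08, 0, -0.031, 0, -0.0056, 0],
  [0, 0, 0, 0, 0, 0],
  [-0.08, 0, -0.031, 0, -0.0056, 0],
  [0, 0, 0, 0, 0, 0],
  [0, 0, 0, 0, 0, 0],
  [0, 0, 0, 0, 0, 0],
])

```text
t: 11.7
eef_pos: [0.6862, 0.2704, 0.2295]
tool_rot: [0.81, -0.105, 0.556, 0.154]
contact_force: [0.6, 0.0, -0.7]
gripper_width: 0.132
```

```bash
python3 pour.py 21
python3 - <<'E'
from h import *
o=look("7");crop("scene",o["scene"][0],"7c",200,60,180,160,3.6)
E
```

```text
to first:
shift [-0.014  0.001  0.001] turn [-0.      0.0002  0.    ]
```

View pics/scene7c.png

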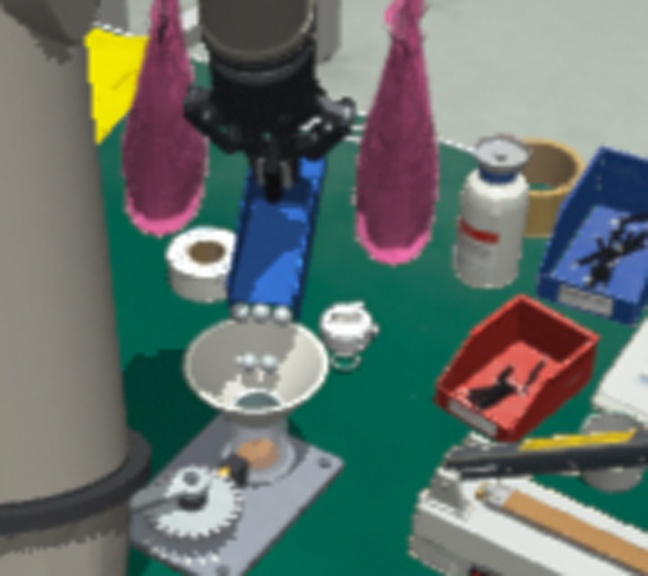

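The picture catches the pour: three balls at the spout (265,313) and two inside the funnel (255,362). I continue to the full tilt to empty the tray.

Request:
step_arm([
  [0, 0, 0, 0, 0, 0],
  [0, 0, 0, 0, 0, 0],
  [-0.16, 0, -0.065, 0, -0.0111, 0],
  [-0.16, 0, -0.065, 0, -0.0111, 0],
  [-0.16, 0, -0.065, 0, -0.0111, 0],
  [-0.16, 0, -0.065, 0, -0.0111, 0],
  [-0.16, 0, -0.065, 0, -0.0111, 0],
  [0, 0, 0, 0, 0, 0],
])

```text
t: 12.8
eef_pos: [0.664, 0.2559, 0.2444]
tool_rot: [0.884, -0.084, 0.431, 0.162]
contact_force: [0.0, 0.9, -1.5]
gripper_width: 0.126
```

Run:
```python
from h import *
o=bot.get_obs();print(o['q'].round(3))
o=look("8");crop("scene",o["scene"][0],"8c",200,60,180,160,3.6)
```

```text
[-0.631  0.274  0.16   2.01   0.196  0.209  1.271]
```

View pics/scene8c.png

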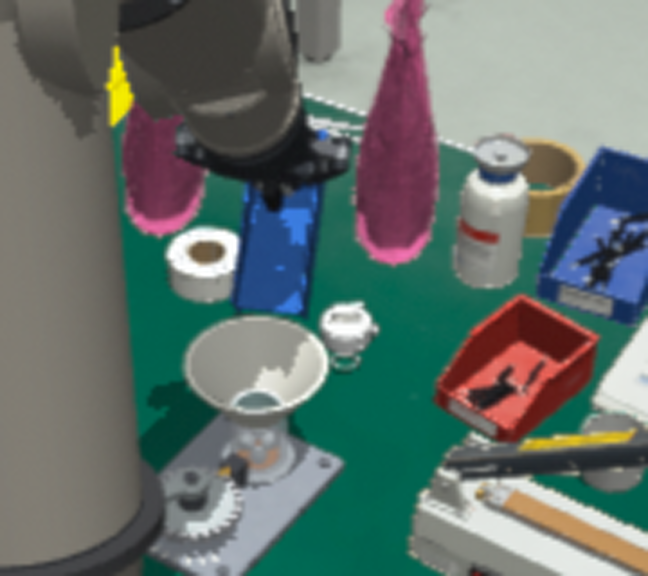

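Run:
```python
from h import *
p=np.load("scene8.npz")['p'];crop("scene",p,"8d",245,140,60,60,10);crop("scene",p,"8e",255,95,50,60,10)
o=bot.get_obs();M=Mq(o['tool_rot']);print("tilt",np.degrees(np.arcsin(M[2,2])), np.degrees(np.arctan2(M[1,2],M[0,2])))
```

```text
tilt 37.948637662886405 21.26628110610182
```

View pics/scene8d.png

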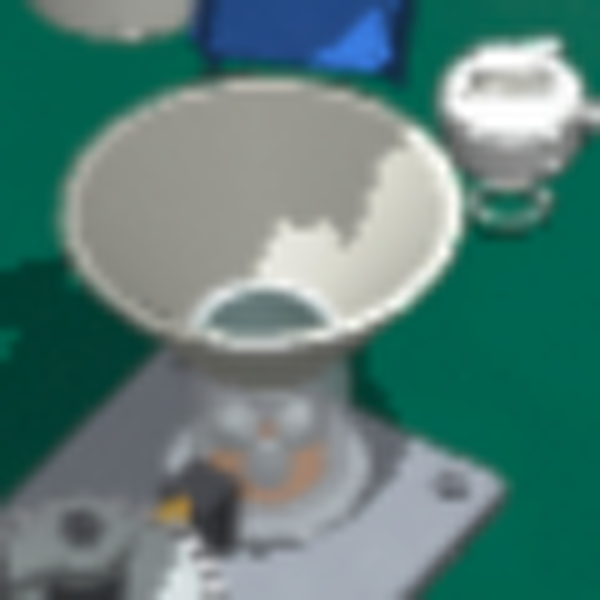

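View pics/scene8e.png

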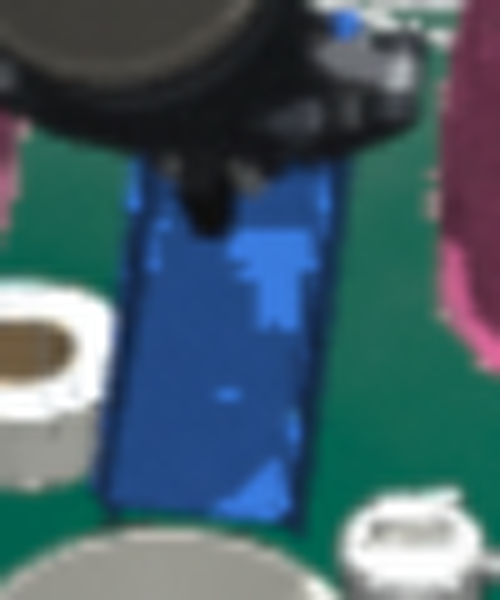

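Request:
step_arm([
  [-0.1, 0, 0, 0, 0.0132, 0],
  [-0.1, 0, 0, 0, 0.0132, 0],
  [-0.1, 0, 0, 0, 0.0132, 0],
  [-0.1, 0, 0, 0, 0.0132, 0],
  [-0.1, 0, 0, 0, 0.0132, 0],
  [-0.1, 0, 0, 0, 0.0132, 0],
  [-0.1, 0, 0, 0, 0.0132, 0],
  [-0.1, 0, 0, 0, 0.0132, 0],
])

```text
t: 13.9
eef_pos: [0.6539, 0.2545, 0.2745]
tool_rot: [0.694, -0.131, 0.696, 0.128]
contact_force: [0.8, 0.7, -2.1]
gripper_width: 0.128
```

Run:
```python
from h import *
o=bot.get_obs();print(o['q'].round(3))
need([.529,.2096,.28],toolM(21.5))
o=look("9");crop("scene",o["scene"][0],"9c",200,60,180,160,3.6)
```

```text
[-0.484  0.492  0.032  1.432 -0.012  1.221  1.488]
shift [-0.128  0.078 -3.318] turn [-0.0011 -0.0005  0.0007]
```

View pics/scene9c.png

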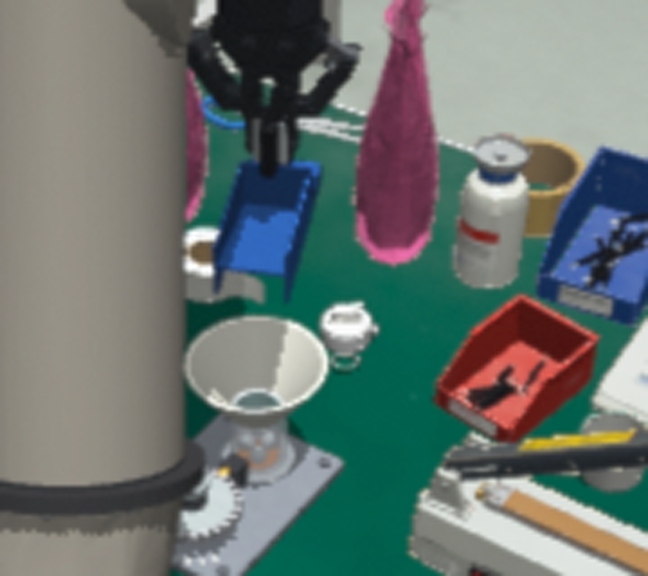

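The tray is empty. I retrace the path to where it stood.

Request:
step_arm([
  [-0.1, 0, -0.4, 0, 0, 0],
  [0, 0, -0.7, 0, 0, 0],
  [0, 0.04, -0.8, 0, 0, 0],
  [0, 0.04, -0.8, 0, 0, 0],
  [0, 0, -0.62, 0, 0, 0],
])

```text
t: 14.62
eef_pos: [0.5271, 0.2087, 0.2781]
tool_rot: [0.696, -0.131, 0.695, 0.127]
contact_force: [0.2, -0.1, -2.1]
gripper_width: 0.134
```

Request:
step_arm([
  [0, -0.27, -0.3, 0.013, 0, 0],
  [0, -0.29, -0.28, 0.013, 0, 0],
  [0, -0.31, -0.25, 0.013, 0, 0],
  [0, -0.33, -0.23, 0.013, 0, 0],
  [0, -0.35, -0.2, 0.013, 0, 0],
  [0, -0.36, -0.17, 0.013, 0, 0],
  [0, -0.38, -0.14, 0.013, 0, 0],
  [0, -0.39, -0.11, 0.013, 0, 0],
])

```text
t: 15.62
eef_pos: [0.4687, 0.0944, 0.2789]
tool_rot: [0.701, 0.1, 0.698, -0.104]
contact_force: [0.4, 0.3, -2.2]
gripper_width: 0.133
```

Run:
```python
from h import *
o=bot.get_obs();print(o['q'].round(3),o['eef_pos'])
need([.463,-.1414,.28],toolM(-16))
```

```text
[-0.456  0.097  0.133  1.961 -0.008  1.083  0.961] [0.46871384 0.09435527 0.27892377]
shift [ 2.000e-03 -5.690e+00  1.545e+00] turn [-0.0016  0.0008  0.0006]
```

Request:
step_arm([
  [0, -0.4, 0.11, 0, 0, 0],
  [0, -0.7, 0.19, 0, 0, 0],
  [0, -0.9, 0.24, 0, 0, 0],
  [0, -0.95, 0.26, -0.0016, 0, 0],
  [0, -0.95, 0.26, 0, 0.0008, 0.0006],
  [0, -0.9, 0.24, 0, 0, 0],
  [0, -0.6, 0.16, 0, 0, 0],
  [0, -0.3, 0.08, 0, 0, 0],
])

```text
t: 16.62
eef_pos: [0.4647, -0.1437, 0.2807]
tool_rot: [0.7, 0.097, 0.7, -0.099]
contact_force: [0.6, 0.9, -1.9]
gripper_width: 0.135
```

Run:
```python
from h import *
need([.463,-.1414,.0625],toolM(-16))
```

```text
shift [ 5.455  0.059 -0.059] turn [0.0002 0.0001 0.0005]
```

Request:
step_arm([
  [0.5, 0.06, -0.06, 0, 0, 0],
  [0.8, 0, 0, 0, 0, 0],
  [0.9, 0, 0, 0, 0, 0],
  [0.9, 0, 0, 0, 0, 0],
  [0.9, 0, 0, 0, 0, 0],
  [0.7, 0, 0, 0, 0, 0],
  [0.4, 0, 0, 0, 0, 0],
  [0.2, 0, 0, 0, 0, 0],
])

```text
t: 17.62
eef_pos: [0.4628, -0.1396, 0.0681]
tool_rot: [0.7, 0.096, 0.701, -0.099]
contact_force: [-0.6, -0.2, -1.6]
gripper_width: 0.132
```

Request:
step_arm([
  [0, 0, 0, 0, 0, 0],
  [0.08, 0, 0, 0, 0, 0],
  [0, 0, 0, 0, 0, 0],
])

```text
t: 18.0
eef_pos: [0.463, -0.1399, 0.0658]
tool_rot: [0.7, 0.096, 0.7, -0.099]
contact_force: [0.3, 0.7, -1.4]
gripper_width: 0.137
```

Request:
step_arm([
  [0.05, 0, 0, 0, 0, 0],
  [0, 0, 0, 0, 0, 0],
])

```text
t: 18.25
eef_pos: [0.4626, -0.1399, 0.0634]
tool_rot: [0.7, 0.096, 0.701, -0.099]
contact_force: [1.4, -0.3, -0.9]
gripper_width: 0.135
```

Request:
step_arm([
  [0.05, 0, 0, 0, 0, 0],
  [0, 0, 0, 0, 0, 0],
])

```text
t: 18.5
eef_pos: [0.4627, -0.1401, 0.0617]
tool_rot: [0.7, 0.097, 0.701, -0.099]
contact_force: [-2.5, 0.9, 3.2]
gripper_width: 0.133
```

Contact at the original height (+3.2 N), so I release.

Request:
step_arm([
  [0, 0, 0, 0, 0, 0],
  [0, 0, 0, 0, 0, 0],
  [0, 0, 0, 0, 0, 0],
  [0, 0, 0, 0, 0, 0],
  [0, 0, 0, 0, 0, 0],
], fingers=-1)

```text
t: 19.12
eef_pos: [0.4626, -0.1399, 0.0614]
tool_rot: [0.7, 0.096, 0.701, -0.099]
contact_force: [-0.3, -0.1, 0.4]
gripper_width: 0.995
```

Request:
step_arm([
  [-0.3, 0, 0, 0, 0, 0],
  [-0.7, 0, 0, 0, 0, 0],
  [-0.9, 0, 0, 0, 0, 0],
  [-0.9, 0, 0, 0, 0, 0],
  [-0.9, 0, 0, 0, 0, 0],
  [-0.8, 0, 0, 0, 0, 0],
  [-0.4, 0, 0, 0, 0, 0],
  [0, 0, 0, 0, 0, 0],
])

```text
t: 20.12
eef_pos: [0.4634, -0.1393, 0.2582]
tool_rot: [0.701, 0.097, 0.7, -0.099]
contact_force: [0.5, 0.5, -0.3]
gripper_width: 0.999
```

Run:
```python
from h import *
o=look("10");crop("scene",o["scene"][0],"10c",210,130,230,180,3.4);crop("top",o["top"][0],"10c",190,120,230,170,3.4)
print(bot.get_obs()['q'].round(3))
```

```text
[-0.168  0.128  0.363  1.99  -0.048  1.035  1.51 ]
```

View pics/scene10c.png

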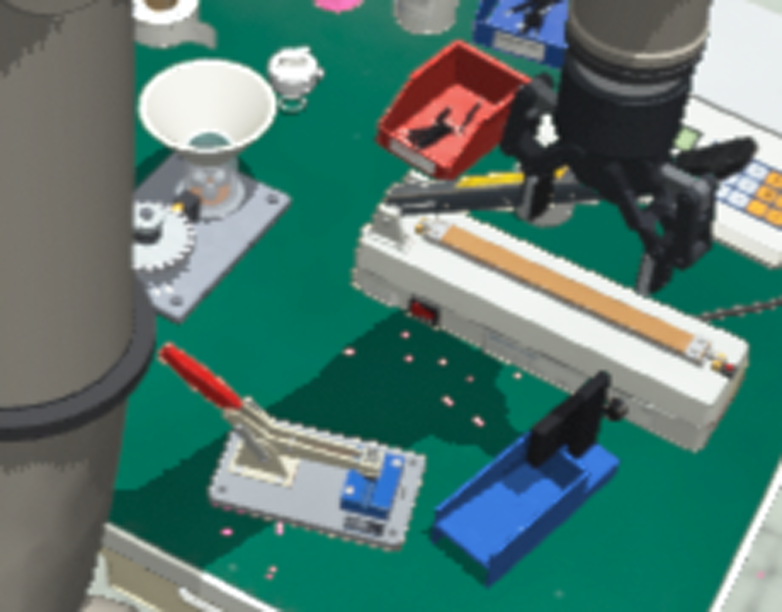

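View pics/top10c.png

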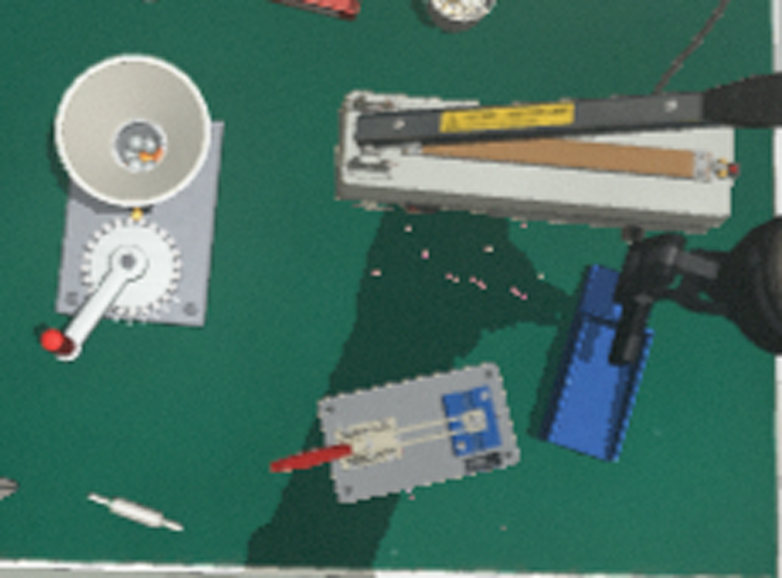

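The tray stands upright and empty, and the balls sit in the tube (top crop (138,145)). The lever comes next.

Request:
step_arm([
  [0, 0.5, -0.17, 0, 0, 0],
  [0, 0.8, -0.28, 0, 0, 0],
  [0, 1, -0.35, 0, 0, 0],
  [0, 1, -0.35, 0, 0, 0],
  [0, 1, -0.35, 0, 0, 0],
  [0, 1, -0.35, 0, 0, 0],
  [0, 1, -0.35, 0, 0, 0],
  [0, 1, -0.35, 0, 0, 0],
])

```text
t: 21.22
eef_pos: [0.4439, 0.1704, 0.2547]
tool_rot: [0.699, 0.096, 0.702, -0.1]
contact_force: [1.3, 0.5, 0.1]
gripper_width: 0.996
```

Run:
```python
from h import *
print(bot.get_obs()['q'].round(3))
need([.4408,.285,.2],toolM(-33.6))
```

```text
[-0.573  0.123  0.081  1.989 -0.009  1.036  0.804]
shift [ 1.353  2.741 -0.857] turn [ 0.0491 -0.0003  0.001 ]
```

Request:
step_arm([
  [0, 0.8, -0.25, 0, 0, 0],
  [0, 0.8, -0.25, 0, 0, 0],
  [0, 0.7, -0.22, 0, 0, 0],
  [0, 0.44, -0.14, 0, 0, 0.001],
  [0.45, 0, 0, 0.0164, 0, 0],
  [0.45, 0, 0, 0.0164, 0, 0],
  [0.45, 0, 0, 0.0163, 0, 0],
  [0, 0, 0, 0, 0, 0],
])

```text
t: 22.22
eef_pos: [0.4408, 0.2831, 0.1999]
tool_rot: [0.676, 0.204, 0.678, -0.205]
contact_force: [0.9, 0.5, 0.5]
gripper_width: 1.002
```

Run:
```python
from h import *
need([.4408,.285,.091],toolM(-33.6))
o=look("11");crop("scene",o["scene"][0],"11c",180,110,130,120,4.5)
crop("top",o["top"][0],"11c",150,140,130,120,4.5)
```

```text
shift [ 2.723  0.046 -0.02 ] turn [ 0.0001 -0.0004  0.0004]
```

View pics/scene11c.png

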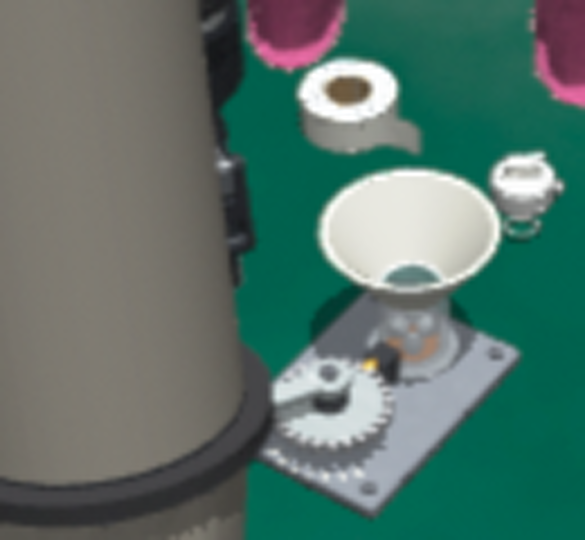

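View pics/top11c.png

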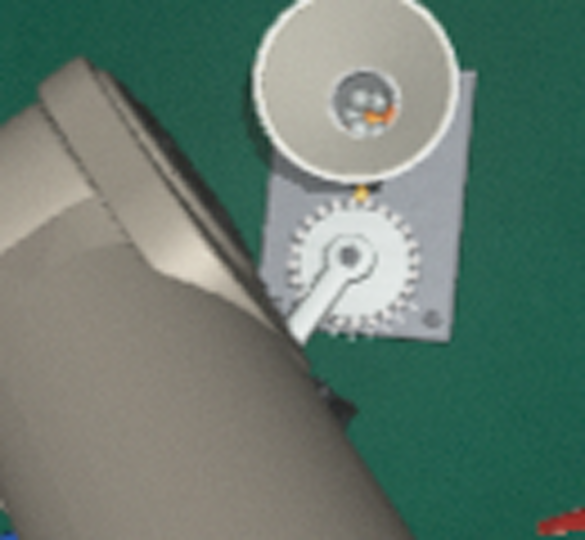

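The arm hides the post, but the lever stub is visible at its rest angle (top crop (315,310)). I descend and close softly.

Request:
step_arm([
  [0.4, 0.05, -0.02, 0, 0, 0],
  [0.6, 0, 0, 0, 0, 0],
  [0.6, 0, 0, 0, 0, 0],
  [0.6, 0, 0, 0, 0, 0],
  [0.4, 0, 0, 0, 0, 0],
  [0.12, 0, 0, 0, 0, 0],
  [0, 0, 0, 0, 0, 0],
])

```text
t: 23.2
eef_pos: [0.4425, 0.287, 0.0931]
tool_rot: [0.677, 0.205, 0.677, -0.203]
contact_force: [0.0, 0.4, -0.2]
gripper_width: 1.0
```

Request:
step_arm([
  [0, 0, 0, 0, 0, 0],
  [0, 0, 0, 0, 0, 0],
  [0, 0, 0, 0, 0, 0],
  [0, 0, 0, 0, 0, 0],
  [0, 0, 0, 0, 0, 0],
  [0, 0, 0, 0, 0, 0],
], fingers=1, force=40)

```text
t: 23.95
eef_pos: [0.4422, 0.2867, 0.0933]
tool_rot: [0.677, 0.205, 0.677, -0.204]
contact_force: [-1.7, -1.4, 6.1]
gripper_width: 0.175
```

Run:
```python
from h import *
o=bot.get_obs();print(o['eef_pos'],o['contact_force'],o['torque'],o['gripper_width']*85,o['q'].round(2))
```

```text
[0.44220472 0.28674433 0.09332474] [-1.69398267 -1.43808147  6.10152092] [-0.40216515  0.42134639  0.00424876] 14.836502811027508 [-0.72  0.42  0.04  2.03 -0.03  0.69  0.32]
```

Request:
step_arm([
  [0, -0.087, 0.002, -0.007, 0, 0],
  [0, -0.087, 0.002, -0.007, 0, 0],
  [0, -0.087, 0.002, -0.007, 0, 0],
  [0, -0.087, 0.002, -0.007, 0, 0],
  [0, 0, 0, 0, 0, 0],
  [0, 0, 0, 0, 0, 0],
])

```text
t: 24.7
eef_pos: [0.4359, 0.2752, 0.0933]
tool_rot: [0.692, 0.145, 0.692, -0.143]
contact_force: [-2.0, 1.6, 5.8]
gripper_width: 0.176
```

```bash
cat > ang.py <<'E'
from h import *
C=np.array([.5077,.240])
def rep():
    o=bot.get_obs();d=o['eef_pos'][:2]-C;phi=np.degrees(np.arctan2(d[1],d[0]))%360
    M=Mq(o['tool_rot']);yaw=np.degrees(np.arctan2(M[1,2],M[0,2]))
    r=d/np.linalg.norm(d);t=np.array([-r[1],r[0]]);f=o['contact_force'][:2]
    print(f"t{o['t']:.2f} phi{phi:.2f} yaw{yaw:.2f} r{np.linalg.norm(d)*1e3:.1f} z{o['eef_pos'][2]:.4f} push{-f@t:.2f} rad{f@r:.2f} fz{o['contact_force'][2]:.1f} w{o['gripper_width']:.3f} tz{o['torque'][2]:.2f}")
rep()
E
python3 ang.py
```

```text
t24.70 phi153.91 yaw-23.55 r80.0 z0.0933 push0.53 rad2.53 fz5.8 w0.176 tz-0.12
```

Request:
step_arm([
  [0, -0.087, 0.002, -0.007, 0, 0],
  [0, 0, 0, 0, 0, 0],
])

```text
t: 24.95
eef_pos: [0.4345, 0.2718, 0.0933]
tool_rot: [0.695, 0.13, 0.695, -0.128]
contact_force: [-1.0, 1.0, 5.7]
gripper_width: 0.172
```

```bash
python3 ang.py
```

```text
t24.95 phi156.56 yaw-20.99 r79.8 z0.0933 push0.54 rad1.30 fz5.7 w0.172 tz-0.05
```

Request:
step_arm([
  [0, -0.087, 0.002, -0.007, 0, 0],
  [0, 0, 0, 0, 0, 0],
])

```text
t: 25.2
eef_pos: [0.4333, 0.2686, 0.0933]
tool_rot: [0.698, 0.115, 0.698, -0.112]
contact_force: [-1.5, 1.4, 5.0]
gripper_width: 0.174
```

```bash
python3 ang.py
```

```text
t25.20 phi158.99 yaw-18.47 r79.7 z0.0933 push0.77 rad1.90 fz5.0 w0.174 tz-0.13
```

Request:
step_arm([
  [0, -0.087, 0.002, -0.007, 0, 0],
  [0, 0, 0, 0, 0, 0],
])

```text
t: 25.45
eef_pos: [0.4324, 0.2656, 0.0933]
tool_rot: [0.7, 0.099, 0.7, -0.097]
contact_force: [-1.0, 2.3, 4.8]
gripper_width: 0.178
```

Run:
```python
from ang import *
o=look("12");crop("top",o["top"][0],"12c",150,140,130,120,4.5);crop("scene",o["scene"][0],"12c",180,110,130,120,4.5)
```

```text
t25.45 phi161.20 yaw-15.96 r79.6 z0.0933 push1.88 rad1.68 fz4.8 w0.178 tz-0.13
```

View pics/top12c.png

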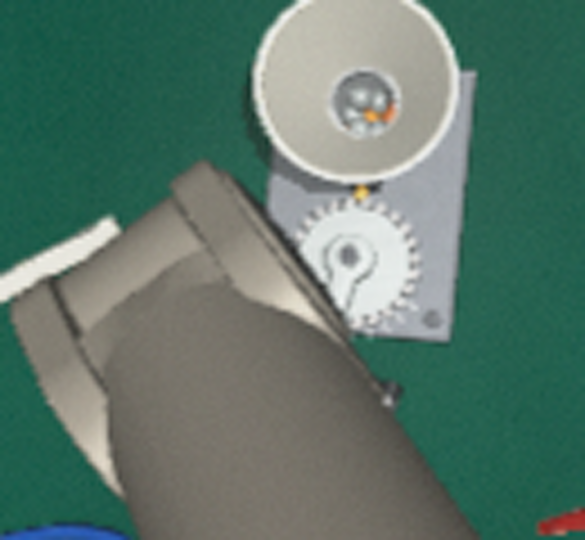

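View pics/scene12c.png

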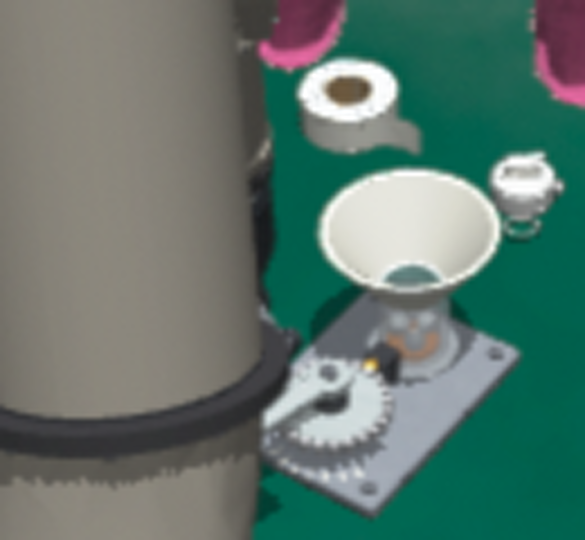

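Request:
step_arm([
  [0, -0.087, 0.002, -0.007, 0, 0],
  [0, 0, 0, 0, 0, 0],
])

```text
t: 25.8
eef_pos: [0.4314, 0.2621, 0.0933]
tool_rot: [0.702, 0.084, 0.702, -0.082]
contact_force: [-0.4, 2.7, 6.2]
gripper_width: 0.173
```

```bash
python3 ang.py
```

```text
t25.80 phi163.87 yaw-13.43 r79.4 z0.0933 push2.45 rad1.17 fz6.2 w0.173 tz-0.13
```

Request:
step_arm([
  [0, -0.087, 0.002, -0.007, 0, 0],
  [0, 0, 0, 0, 0, 0],
])

```text
t: 26.05
eef_pos: [0.4306, 0.2586, 0.0933]
tool_rot: [0.704, 0.068, 0.704, -0.066]
contact_force: [-2.1, 2.2, 6.1]
gripper_width: 0.172
```

```bash
python3 ang.py
```

```text
t26.05 phi166.46 yaw-10.91 r79.3 z0.0933 push1.61 rad2.55 fz6.1 w0.172 tz-0.12
```

Request:
step_arm([
  [0, -0.087, 0.002, -0.007, 0, 0],
  [0, 0, 0, 0, 0, 0],
])

```text
t: 26.3
eef_pos: [0.43, 0.255, 0.0933]
tool_rot: [0.705, 0.053, 0.705, -0.051]
contact_force: [-1.4, 1.5, 7.2]
gripper_width: 0.175
```

```bash
python3 ang.py
```

```text
t26.30 phi169.08 yaw-8.39 r79.2 z0.0933 push1.20 rad1.61 fz7.2 w0.175 tz-0.07
```

Request:
step_arm([
  [0, -0.087, 0.002, -0.007, 0, 0],
  [0, 0, 0, 0, 0, 0],
])

```text
t: 26.55
eef_pos: [0.4295, 0.2514, 0.0933]
tool_rot: [0.706, 0.037, 0.706, -0.035]
contact_force: [-2.1, 0.9, 6.4]
gripper_width: 0.175
```

```bash
python3 ang.py
```

```text
t26.55 phi171.71 yaw-5.87 r79.0 z0.0933 push0.61 rad2.18 fz6.4 w0.175 tz-0.05
```

Request:
step_arm([
  [0, -0.087, 0.002, -0.007, 0, 0],
  [0, 0, 0, 0, 0, 0],
])

```text
t: 26.8
eef_pos: [0.4292, 0.2481, 0.0933]
tool_rot: [0.707, 0.022, 0.707, -0.02]
contact_force: [-2.4, 2.3, 7.4]
gripper_width: 0.176
```

```bash
python3 ang.py
```

```text
t26.80 phi174.12 yaw-3.35 r78.9 z0.0933 push2.02 rad2.58 fz7.4 w0.176 tz-0.11
```

Request:
step_arm([
  [0, -0.087, 0.002, -0.007, 0, 0],
  [0, 0, 0, 0, 0, 0],
])

```text
t: 27.05
eef_pos: [0.4291, 0.245, 0.0933]
tool_rot: [0.707, 0.006, 0.707, -0.004]
contact_force: [-1.7, 3.2, 6.0]
gripper_width: 0.173
```

```bash
python3 ang.py
```

```text
t27.05 phi176.36 yaw-0.83 r78.7 z0.0933 push3.10 rad1.86 fz6.0 w0.173 tz-0.17
```

Request:
step_arm([
  [0, -0.087, 0.002, -0.007, 0, 0],
  [0, 0, 0, 0, 0, 0],
])

```text
t: 27.3
eef_pos: [0.4291, 0.2414, 0.0933]
tool_rot: [0.707, -0.009, 0.707, 0.012]
contact_force: [-1.4, 2.2, 7.6]
gripper_width: 0.173
```

```bash
python3 ang.py
```

```text
t27.30 phi178.98 yaw1.69 r78.6 z0.0933 push2.21 rad1.49 fz7.6 w0.173 tz-0.19
```

Request:
step_arm([
  [0, -0.087, 0.002, -0.007, 0, 0],
  [0, -0.087, 0.002, -0.007, 0, 0],
  [0, 0, 0, 0, 0, 0],
  [0, 0, 0, 0, 0, 0],
])

```text
t: 27.8
eef_pos: [0.4296, 0.2342, 0.0933]
tool_rot: [0.706, -0.04, 0.706, 0.042]
contact_force: [-2.0, 2.0, 7.9]
gripper_width: 0.176
```

```bash
python3 ang.py
```

```text
t27.80 phi184.24 yaw6.71 r78.3 z0.0933 push2.17 rad1.81 fz7.9 w0.176 tz-0.10
```

Request:
step_arm([
  [0, -0.0435, 0.001, -0.0035, 0, 0],
  [0, 0, 0, 0, 0, 0],
])

```text
t: 28.05
eef_pos: [0.4298, 0.2326, 0.0933]
tool_rot: [0.705, -0.048, 0.705, 0.05]
contact_force: [-1.9, 1.7, 8.1]
gripper_width: 0.172
```

```bash
python3 ang.py
```

```text
t28.05 phi185.46 yaw7.99 r78.3 z0.0933 push1.92 rad1.74 fz8.1 w0.172 tz-0.12
```

Request:
step_arm([
  [0, -0.0435, 0.001, -0.0035, 0, 0],
  [0, 0, 0, 0, 0, 0],
])

```text
t: 28.3
eef_pos: [0.4301, 0.2308, 0.0933]
tool_rot: [0.705, -0.056, 0.705, 0.058]
contact_force: [-3.5, 2.0, 8.7]
gripper_width: 0.18
```

```bash
python3 ang.py
```

```text
t28.30 phi186.78 yaw9.25 r78.2 z0.0933 push2.44 rad3.28 fz8.7 w0.180 tz-0.06
```

Request:
step_arm([
  [0, -0.0435, 0.001, -0.0035, 0, 0],
  [0, 0, 0, 0, 0, 0],
])

```text
t: 28.55
eef_pos: [0.4304, 0.229, 0.0933]
tool_rot: [0.704, -0.064, 0.704, 0.066]
contact_force: [-1.8, 1.0, 8.1]
gripper_width: 0.173
```

```bash
python3 ang.py
```

```text
t28.55 phi188.07 yaw10.51 r78.1 z0.0933 push1.27 rad1.64 fz8.1 w0.173 tz-0.05
```

Request:
step_arm([
  [0, -0.0435, 0.001, -0.0035, 0, 0],
  [0, 0, 0, 0, 0, 0],
])

```text
t: 28.8
eef_pos: [0.4307, 0.2274, 0.0933]
tool_rot: [0.703, -0.072, 0.703, 0.073]
contact_force: [-2.9, 1.5, 9.1]
gripper_width: 0.177
```

```bash
python3 ang.py
```

```text
t28.80 phi189.26 yaw11.77 r78.0 z0.0933 push1.96 rad2.58 fz9.1 w0.177 tz-0.08
```

Request:
step_arm([
  [0, -0.0435, 0.001, -0.0035, 0, 0],
  [0, 0, 0, 0, 0, 0],
])

```text
t: 29.05
eef_pos: [0.431, 0.2261, 0.0933]
tool_rot: [0.703, -0.079, 0.703, 0.081]
contact_force: [-3.5, 3.3, 8.2]
gripper_width: 0.174
```

```bash
python3 ang.py
```

```text
t29.05 phi190.25 yaw13.03 r78.0 z0.0933 push3.88 rad2.86 fz8.2 w0.174 tz-0.20
```

Request:
step_arm([
  [0, -0.0435, 0.001, -0.0035, 0, 0],
  [0, 0, 0, 0, 0, 0],
])

```text
t: 29.3
eef_pos: [0.4314, 0.2245, 0.0933]
tool_rot: [0.702, -0.087, 0.702, 0.089]
contact_force: [-4.2, 3.4, 8.8]
gripper_width: 0.171
```

```bash
python3 ang.py
```

```text
t29.30 phi191.49 yaw14.29 r77.9 z0.0933 push4.17 rad3.39 fz8.8 w0.171 tz-0.19
```

Request:
step_arm([
  [0, -0.087, 0.002, -0.007, 0, 0],
  [0, -0.087, 0.002, -0.007, 0, 0],
  [0, -0.087, 0.002, -0.007, 0, 0],
  [0, 0, 0, 0, 0, 0],
  [0, 0, 0, 0, 0, 0],
])

```text
t: 29.92
eef_pos: [0.4347, 0.214, 0.0933]
tool_rot: [0.694, -0.133, 0.694, 0.135]
contact_force: [-3.2, 1.4, 9.7]
gripper_width: 0.174
```

Run:
```python
from ang import *
o=look("13");crop("top",o["top"][0],"13c",150,140,130,120,4.5);crop("scene",o["scene"][0],"13c",180,110,130,120,4.5)
```

```text
t29.93 phi199.58 yaw21.83 r77.5 z0.0933 push2.40 rad2.59 fz9.7 w0.174 tz-0.14
```

View pics/top13c.png

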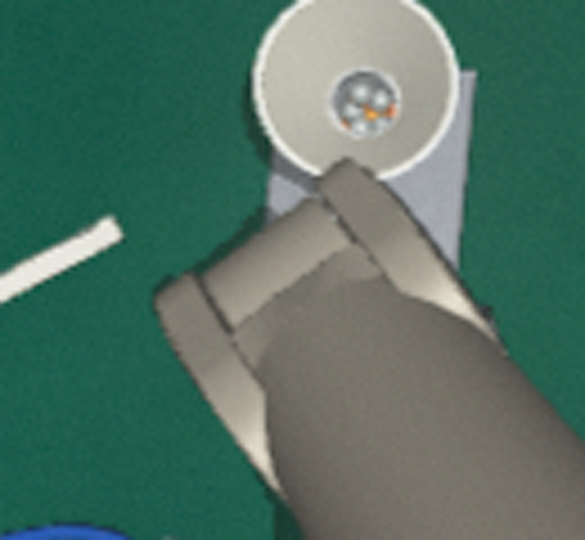

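View pics/scene13c.png

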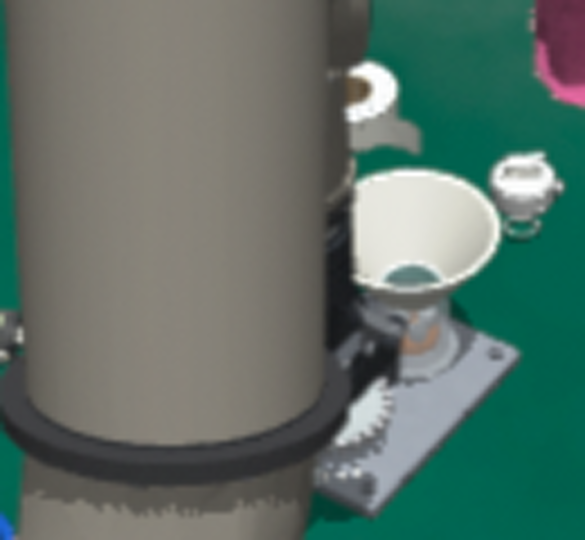

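The arm now hides the lever in both views, so I go by force and pose. Fine steps follow towards the expected fourth click, at about phi 204.3.

Request:
step_arm([
  [0, -0.0435, 0.001, -0.0035, 0, 0],
  [0, -0.0435, 0.001, -0.0035, 0, 0],
  [0, 0, 0, 0, 0, 0],
  [0, 0, 0, 0, 0, 0],
])

```text
t: 30.52
eef_pos: [0.436, 0.2108, 0.0932]
tool_rot: [0.691, -0.148, 0.691, 0.15]
contact_force: [-3.0, 1.7, 9.9]
gripper_width: 0.178
```

```bash
python3 ang.py
```

```text
t30.52 phi202.15 yaw24.36 r77.4 z0.0932 push2.66 rad2.15 fz9.9 w0.178 tz-0.06
```

Request:
step_arm([
  [0, -0.0217, 0, -0.0017, 0, 0],
  [0, 0, 0, 0, 0, 0],
  [0, 0, 0, 0, 0, 0],
])

```text
t: 30.9
eef_pos: [0.4364, 0.2101, 0.0932]
tool_rot: [0.69, -0.152, 0.69, 0.154]
contact_force: [-3.8, 1.7, 9.8]
gripper_width: 0.174
```

```bash
python3 ang.py
```

```text
t30.90 phi202.76 yaw24.98 r77.4 z0.0932 push3.07 rad2.82 fz9.8 w0.174 tz-0.03
```

Request:
step_arm([
  [0, -0.0217, 0, -0.0017, 0, 0],
  [0, 0, 0, 0, 0, 0],
  [0, 0, 0, 0, 0, 0],
])

```text
t: 31.28
eef_pos: [0.4367, 0.2093, 0.0933]
tool_rot: [0.69, -0.156, 0.689, 0.157]
contact_force: [-4.4, 1.5, 9.7]
gripper_width: 0.173
```

```bash
python3 ang.py
```

```text
t31.27 phi203.39 yaw25.59 r77.3 z0.0933 push3.15 rad3.42 fz9.7 w0.173 tz-0.07
```

Request:
step_arm([
  [0, -0.0217, 0, -0.0017, 0, 0],
  [0, 0, 0, 0, 0, 0],
  [0, 0, 0, 0, 0, 0],
])

```text
t: 31.65
eef_pos: [0.4371, 0.2085, 0.0932]
tool_rot: [0.689, -0.159, 0.689, 0.161]
contact_force: [-2.9, 1.5, 9.8]
gripper_width: 0.173
```

```bash
python3 ang.py
```

```text
t31.65 phi204.04 yaw26.20 r77.3 z0.0932 push2.53 rad2.07 fz9.8 w0.173 tz-0.04
```

Request:
step_arm([
  [0, -0.0217, 0, -0.0017, 0, 0],
  [0, 0, 0, 0, 0, 0],
  [0, 0, 0, 0, 0, 0],
])

```text
t: 32.02
eef_pos: [0.4374, 0.2078, 0.0932]
tool_rot: [0.688, -0.163, 0.688, 0.165]
contact_force: [-5.2, 1.6, 9.5]
gripper_width: 0.178
```

```bash
python3 ang.py
```

```text
t32.02 phi204.58 yaw26.81 r77.3 z0.0932 push3.61 rad4.08 fz9.5 w0.178 tz-0.13
```

Request:
step_arm([
  [0, 0, 0, 0, 0, 0],
  [0, 0, 0, 0, 0, 0],
])

```text
t: 32.28
eef_pos: [0.4374, 0.2079, 0.0932]
tool_rot: [0.688, -0.163, 0.688, 0.165]
contact_force: [-3.6, 1.9, 10.5]
gripper_width: 0.174
```

```bash
python3 ang.py
```

```text
t32.27 phi204.56 yaw26.81 r77.3 z0.0932 push3.26 rad2.47 fz10.5 w0.174 tz-0.08
```

Request:
step_arm([
  [0, -0.0217, 0, -0.0017, 0, 0],
  [0, 0, 0, 0, 0, 0],
  [0, 0, 0, 0, 0, 0],
])

```text
t: 32.65
eef_pos: [0.4377, 0.2073, 0.0932]
tool_rot: [0.687, -0.167, 0.687, 0.169]
contact_force: [-4.4, 3.3, 10.0]
gripper_width: 0.174
```

```bash
python3 ang.py
```

```text
t32.65 phi205.07 yaw27.43 r77.3 z0.0932 push4.85 rad2.55 fz10.0 w0.174 tz-0.11
```

Request:
step_arm([
  [0, -0.0217, 0, -0.0017, 0, 0],
  [0, 0, 0, 0, 0, 0],
  [0, 0, 0, 0, 0, 0],
])

```text
t: 33.02
eef_pos: [0.438, 0.2067, 0.0932]
tool_rot: [0.686, -0.17, 0.686, 0.172]
contact_force: [-3.6, 2.7, 10.1]
gripper_width: 0.176
```

```bash
python3 ang.py
```

```text
t33.02 phi205.56 yaw28.04 r77.3 z0.0932 push3.98 rad2.13 fz10.1 w0.176 tz-0.16
```

Request:
step_arm([
  [0, 0, 0, 0, 0, 0],
  [0, 0, 0, 0, 0, 0],
])

```text
t: 33.28
eef_pos: [0.438, 0.2067, 0.0932]
tool_rot: [0.686, -0.17, 0.686, 0.172]
contact_force: [-5.3, 3.6, 9.5]
gripper_width: 0.177
```

```bash
python3 ang.py
```

```text
t33.27 phi205.56 yaw28.04 r77.3 z0.0932 push5.51 rad3.22 fz9.5 w0.177 tz-0.18
```

Request:
step_arm([
  [0, 0, 0, 0, 0, 0],
  [0, 0, 0, 0, 0, 0],
])

```text
t: 33.52
eef_pos: [0.438, 0.2067, 0.0932]
tool_rot: [0.686, -0.17, 0.686, 0.172]
contact_force: [-4.7, 3.3, 10.0]
gripper_width: 0.175
```

Run:
```python
from ang import *
for i in range(6):
    bot.read_camera("top");rep()
o=look("14");crop("scene",o["scene"][0],"14c",255,165,50,45,12)
p=np.load("scene10.npz")['p'];crop("scene",p,"10t",255,165,50,45,12)
cv2.imwrite("pics/full14.png",o["scene"][0][:,:,::-1])
P0=cloud("top",np.load("top10.npz")['d']);P1=cloud("top",o["top"][1])
F=np.array([.598,.2357])
for P in(P0,P1):
    m=np.hypot(P[...,0]-F[0],P[...,1]-F[1])<.016;m&=(P[...,2]<.07);print(m.sum(),np.percentile(P[m][:,2],[5,25,50,75,95]).round(4))
```

```text
t33.52 phi205.56 yaw28.05 r77.3 z0.0932 push4.99 rad2.85 fz10.0 w0.175 tz-0.20
t33.58 phi205.56 yaw28.04 r77.3 z0.0932 push4.79 rad2.35 fz10.3 w0.178 tz-0.17
t33.62 phi205.58 yaw28.04 r77.3 z0.0932 push4.64 rad2.70 fz9.3 w0.178 tz-0.15
t33.67 phi205.56 yaw28.04 r77.2 z0.0932 push4.12 rad3.05 fz9.8 w0.180 tz-0.13
t33.73 phi205.55 yaw28.04 r77.3 z0.0932 push4.82 rad2.73 fz10.3 w0.175 tz-0.16
t33.77 phi205.56 yaw28.05 r77.3 z0.0932 push4.01 rad3.65 fz10.4 w0.177 tz-0.15
t33.83 phi205.55 yaw28.04 r77.2 z0.0932 push4.61 rad3.78 fz8.9 w0.177 tz-0.21
86 [0.0187 0.0307 0.0342 0.0425 0.0454]
101 [0.0314 0.0433 0.0466 0.053  0.056 ]
```

View pics/scene14c.png

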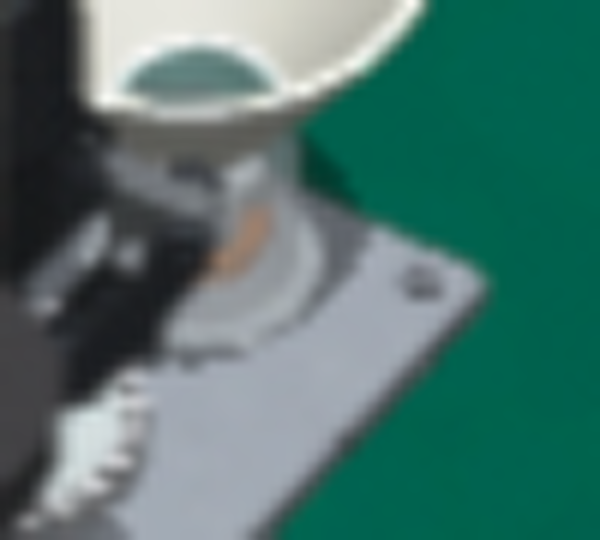

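View pics/full14.png

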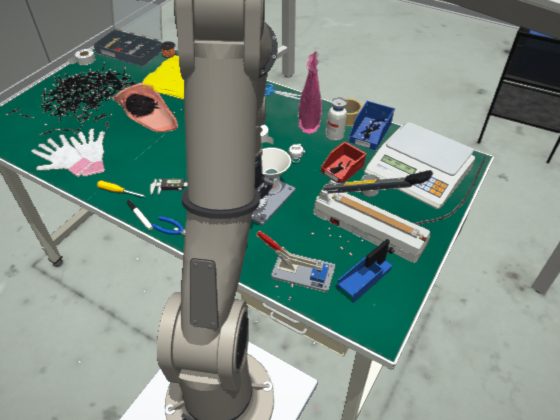

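Run:
```python
from h import *
p=np.load("top14.npz")['p'];crop("top",p,"14c",205,130,50,50,12)
```

```text
(no output)
```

View pics/top14c.png

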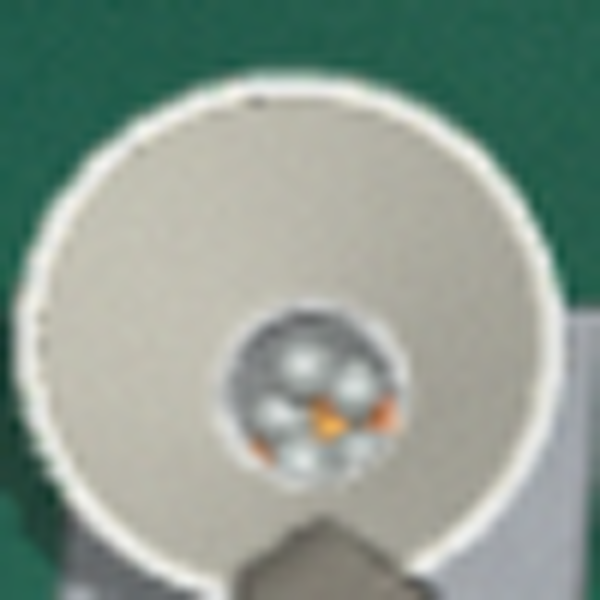

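All five balls show in the tube, at about (305,360), (355,385), (275,412), (300,460) and (358,448). The floor and the balls sit about 12 mm higher, which is four clicks. I hand in.

```bash
python3 -c "
from station import bot
print(bot.hand_in())"
```

```text
the job is handed in; nothing more can be done
None
```

I poured all five balls through the funnel into the tube and stood the empty tray upright where it had been. I then swung the lever to the fourth click and handed in at about 34 s, with the gripper still holding the post.

**Last checks**
- **Balls:** five are visible in the tube from above.
- **Rise:** the tube floor and the balls stand 12 to 13 mm higher than before, against 12 mm for four clicks. There is no sign of a fifth.
- **Click count:** the push stepped up at about 160.5°, 174°, 189.5° and 204.5°, and at the end it was steady at about 4.6 N at 205.6°.
- **Lever angle:** the rest position from the click forces puts the lever at about 60.5°; the camera position of the post gives about 59°. The two differ by 1.5°.
- **Bystanders:** the caliper looks where it was and the arm went nowhere near it. The pin gauge is hidden by the arm in the last picture, so I could not confirm it there.

The arm also hid the lever and its ticks in both cameras at the end, so the fourth click rests on force, pose and floor height. The gripper also felt a steady upward force of about 10 N while holding the post, which I left as it was.

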